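# Sort the look-alike pigment tins by weight and latch the carrier

## Robot

A 6-joint arm with a two-finger parallel gripper is mounted at the origin on a cart in front of the work surface, level with it; the furniture and walls round the work are solid. World frame = base frame: x ahead of the robot, y to its left, z up, the work surface at z = 0. Lengths are in m, angles in degrees, forces in N, time in s.
With the tool pointing down it reaches from about 0.35 to 0.875 m from the base axis. Payload 4.2 kg.
Tool frame: the origin (TCP) lies between the finger pads; the fingertips stand 8 mm ahead of it and the grasp point (between the pads) lies 11 mm behind it; x points along the fingers, y is the direction in which the jaws open and shut, and the axes are right-handed (so a half turn about x gives the same grasp; the last joint's range is limited). The gripper opens to 87 mm and grips with 3 to 60 N. Pads are 19 mm wide; open, the fingers measure 117 mm over their backs; the gripper's body (75 mm by 190 mm) begins 51 mm behind the grasp point.
Start: joints at [-58.293, 22.042, 0.453, 0, -68.411, -14.817], TCP at [0.182, -0.598, 0.231] pointing down, gripper open.
Joint ranges: [-179.83, 179.83], [-69.29, 118.12], [-61.27, 80.66], [-181.25, 117.63], [-171.15, -9.14], [-177.46, 177.46]. Speed limits (degrees/s): [159.86, 159.86, 180, 180, 180, 180].

## Interface

Orientations are given as a 3x3 rotation matrix whose columns are the frame's x, y, z axes.
In Python, from station import r gives the robot as it stands. The module is installed in compiled form; this text tells all that it offers.
- The arm moves only by the tool move_arm, never from a script. Its argument "increments" is one flat list of numbers, 7 for each row, row after row: the turn, a rotation vector about the tool's x, y, z in degrees, then the shift along the tool's x, y, z in m, then the finger opening in m, from 0 to 0.087. A call has 1 to 12 rows; each row is the pose to reach, as a shift and turn from the pose commanded when the call began, along the tool's axes at that moment; what a row does not reach only later rows make up. A row lasts 1/12 s, in which the tool goes at most 41.7 mm and 7.16 degrees, less where a joint would pass 70% of its speed; a pose out of reach is approached as far as the arm can. A call with a gripper value outside its range is refused whole. The fingers move at their own pace and stop on an object; the grip force is fixed at half the most. Time passes only in rows, so rows that repeat a pose let the fingers close. It gives the time, the measured TCP pose, the force and the opening at its end, in the units of the state.
- r.sense(): the state, without advancing time (a new reading comes with each control period).
- r.capture(name): name is "scene" or "top" or "wrist"; returns the picture (480x640x3 uint8, red, green, blue); there is no depth.
- r.calibration(name): a dict with "fx", "fy", "cx", "cy" (pixels), "D" ([k1, k2, p1, p2, k3] as OpenCV has them; the pictures are not rectified), "rvec" (rotation vector, rad) and "tvec" (3), from world to camera coordinates, as OpenCV has them; the wrist camera has in their place "tool_from_camera" (4x4, takes a point from camera to tool coordinates, whose origin is the TCP and whose axes are the tool frame's). Camera axes: x right, y down, z forward; pixel columns grow to the right and rows downward; lengths in m; the calibration is good to about 2 mm. A picture is of the moment at which its call begins: read the wrist's pose just before it. calibration takes no time and is no camera call.
- r.finish_job(): hands the job in, once; it reports no verdict.
The state is a dict: "time_s": time; "joints": joint angles; "joint_velocities": joint speeds; "effort": joint torques, N m; "tcp_pos": TCP position; "ee_rot": TCP orientation; "wrist_force": force on the tool from outside, world axes, zero at the start; "moment": the same for the moment, N m; "gripper_width": opening from 0.0 (shut) to 1.0 (fully open).
Only numpy, scipy, OpenCV 4.12 (cv2) and the standard library are available. Lean on these libraries where they do the work, as an engineer would, in place of code of your own. Each camera call takes 0.05 s, during which the arm holds its last target.

## Task

The metal pigment tins standing in a row look alike and only their weight tells how full they are: lift each one, then stand the nearly empty ones (under about 300 g) upright on the flat white refill board and the full ones (over about 400 g) upright in the gated carrier; a tin in between may go to either. When every tin is sorted, push the carrier's gate shut until its catch snaps home and holds it flush. Leave the jars and the pen where they are.

Things in the scene. Friction and masses are not known exactly. Their poses are not given: they have to be found in the camera images.
- tin_p: low round metal tin with a flat lid, 62 mm across the lid, 50 mm tall, one of up to five look-alikes (None if absent). Origin: middle of its underside, z up its axis. It weighs 100 to 625 g, which cannot be seen and changes from start to start. It stands upright.
- tin_q: low round metal tin with a flat lid, 62 mm across the lid, 50 mm tall, one of up to five look-alikes (None if absent). Origin: middle of its underside, z up its axis. It weighs 100 to 625 g, which cannot be seen and changes from start to start. It stands upright.
- tin_r: low round metal tin with a flat lid, 62 mm across the lid, 50 mm tall, one of up to five look-alikes (None if absent). Origin: middle of its underside, z up its axis. It weighs 100 to 625 g, which cannot be seen and changes from start to start. It stands upright.
- tin_s: low round metal tin with a flat lid, 62 mm across the lid, 50 mm tall, one of up to five look-alikes (None if absent). Origin: middle of its underside, z up its axis. It weighs 100 to 625 g, which cannot be seen and changes from start to start. It stands upright.
- tin_t: low round metal tin with a flat lid, 62 mm across the lid, 50 mm tall, one of up to five look-alikes (None if absent). Origin: middle of its underside, z up its axis. It weighs 100 to 625 g, which cannot be seen and changes from start to start. It stands upright.
- carrier_in (a point): the gated carrier, a fixed open-topped plywood crate: the middle of its inner floor, 8 mm above the table. x points to its back wall, y to its left, z up. Clear inside: 224 mm along x (-112 to +112), 220 mm along y. Room for six tins in two rows of three (rows x = -47 and +47 mm, columns y = -72, 0, +72 mm)
- carrier: the same fixed carrier; origin under the middle of its floor at table level, axes as carrier_in. Back and side walls stand 42 mm above the table; the front (-x) is the hinged gate. Nothing is above it
- board_top (a point): the refill board, a fixed flat white board beside the carrier, without a rim: the middle of its upper face, 6 mm above the table. It measures 270 mm along its x (away from the robot) and 180 mm along its y. Room for six tins in three rows of two (rows x = -80, 0, +80 mm, columns y = -45 and +45 mm)
- refill_board: the same board; origin under its middle at table level, axes as board_top. To its right stands a fixed banding wheel, a round disc 218 mm across whose top is 94 mm above the table, at x = 0.64 m, y = -0.28 m
- gate (a joint): angle of the carrier's gate (rad): 0 = shut, between the side walls and against a hard stop; grows as its free end swings out toward the robot (to 1.5). It starts ajar and swings freely (0.03 N m friction) to about 0.07, where a sprung ball catch resists; about 3.5 N at the free end pushes it past the ball, which then holds it at 0. Pushed less, it rests ajar
- gate_hinge (a point): point on the gate's upright hinge axis, at the carrier's left front corner (carrier_in x = -118, y = +108 mm), 54 mm above the table, level with the gate's top edge
- gate_edge (a point): the gate's free end at its top edge, 212 mm from the hinge axis, midway through the thickness; moves with the gate. The gate is a plywood panel 12 mm thick, from 12 to 54 mm above the table, its middle plane through the hinge axis; when shut it runs from the hinge along the carrier's -y
- squat_jar_1: bystander: squat round jar, 78 mm across, 82 mm tall, at the right end of the tins; origin under its middle
- pen: bystander: marker pen, 135 mm long, 16 mm thick, lying to the right of the banding wheel; origin under its middle
Things that resemble listed ones, but are neither listed nor needed, are in the scene too. What is shaped like the tin_s but purple is not meant.

How it is judged (in metres and radians):
On the way, in this order (a step that is already met when the one before it is completed fails the run):
1. every tin stands upright in the place for its weight (((x of tin_p in the frame of board_top between -0.12 and 0.12 m and y of tin_p in the frame of board_top between -0.075 and 0.075 m and z of tin_p in the frame of board_top between -0.006 and 0.006 m and angle between tin_p's own z axis and vertical below 0.12 rad and contact force between tin_p and refill_board between 0.4 and 4.2 N) or (x of tin_p in the frame of carrier_in between -0.1 and 0.1 m and y of tin_p in the frame of carrier_in between -0.1 and 0.1 m and z of tin_p in the frame of carrier_in between -0.006 and 0.006 m and angle between tin_p's own z axis and vertical below 0.12 rad and contact force between tin_p and carrier above 2.65 N)) and ((x of tin_q in the frame of board_top between -0.12 and 0.12 m and y of tin_q in the frame of board_top between -0.075 and 0.075 m and z of tin_q in the frame of board_top between -0.006 and 0.006 m and angle between tin_q's own z axis and vertical below 0.12 rad and contact force between tin_q and refill_board between 0.4 and 4.2 N) or (x of tin_q in the frame of carrier_in between -0.1 and 0.1 m and y of tin_q in the frame of carrier_in between -0.1 and 0.1 m and z of tin_q in the frame of carrier_in between -0.006 and 0.006 m and angle between tin_q's own z axis and vertical below 0.12 rad and contact force between tin_q and carrier above 2.65 N)) and ((x of tin_r in the frame of board_top between -0.12 and 0.12 m and y of tin_r in the frame of board_top between -0.075 and 0.075 m and z of tin_r in the frame of board_top between -0.006 and 0.006 m and angle between tin_r's own z axis and vertical below 0.12 rad and contact force between tin_r and refill_board between 0.4 and 4.2 N) or (x of tin_r in the frame of carrier_in between -0.1 and 0.1 m and y of tin_r in the frame of carrier_in between -0.1 and 0.1 m and z of tin_r in the frame of carrier_in between -0.006 and 0.006 m and angle between tin_r's own z axis and vertical below 0.12 rad and contact force between tin_r and carrier above 2.65 N)) and ((x of tin_s in the frame of board_top between -0.12 and 0.12 m and y of tin_s in the frame of board_top between -0.075 and 0.075 m and z of tin_s in the frame of board_top between -0.006 and 0.006 m and angle between tin_s's own z axis and vertical below 0.12 rad and contact force between tin_s and refill_board between 0.4 and 4.2 N) or (x of tin_s in the frame of carrier_in between -0.1 and 0.1 m and y of tin_s in the frame of carrier_in between -0.1 and 0.1 m and z of tin_s in the frame of carrier_in between -0.006 and 0.006 m and angle between tin_s's own z axis and vertical below 0.12 rad and contact force between tin_s and carrier above 2.65 N)) and ((x of tin_t in the frame of board_top between -0.12 and 0.12 m and y of tin_t in the frame of board_top between -0.075 and 0.075 m and z of tin_t in the frame of board_top between -0.006 and 0.006 m and angle between tin_t's own z axis and vertical below 0.12 rad and contact force between tin_t and refill_board between 0.4 and 4.2 N) or (x of tin_t in the frame of carrier_in between -0.1 and 0.1 m and y of tin_t in the frame of carrier_in between -0.1 and 0.1 m and z of tin_t in the frame of carrier_in between -0.006 and 0.006 m and angle between tin_t's own z axis and vertical below 0.12 rad and contact force between tin_t and carrier above 2.65 N))), for 0.3 s.
2. the gate is pushed home on its catch (value of joint gate below 0.025 rad), for 0.3 s.
At the end, for the whole second after the job is handed in: Every tin present stands upright (within 0.12 rad), at rest, flat on the refill board (its axis 15 mm or more inside the edges) if it weighs less than 270 g, on the carrier's floor if more than 430 g, on either if between; the gate is shut on its catch (joint below 0.025 rad) (all of step 1 and linear speed of each of tin_p, tin_q, tin_r, tin_s, tin_t below 0.02 m/s and value of joint gate below 0.025 rad); the robot touches nothing.
It fails at once if bystander squat_jar_1 is moved more than 40 mm (distance of squat_jar_1 from where it was at the start of the episode above 0.04 m).
It fails at once if bystander pen is moved more than 40 mm (distance of pen from where it was at the start of the episode above 0.04 m).
Of tin_p, tin_q, tin_r, tin_s, tin_t only 3 to 5 are there at a start; the rules pass over those that are not, and their reading is None.
At some moment in a run one of tin_p, tin_q, tin_r, tin_s, tin_t may be knocked a few centimetres aside while the robot is not near it.
It also fails if it takes over 210 s, if anything falls off the work surface, if the arm or the gripper's body presses on something with over 40 N, if the wrist force passes 120 N, or if a joint passes its speed limit or range.

## Working session

There is one attempt and no reset: what is moved stays moved. The work goes in short steps, Python scripts to look and compute and a tool call to move; the robot and the scene stay as the last step left them, time stands still between calls to the robot, and variables do not carry over. Pictures are saved under pics/ and viewed, and the job is handed in when it is done.

Besides the shell and the picture viewer there is one more tool, called after "Call:" by a JSON object that holds its "api" and its "payload", one argument or row to a line. move_arm: Moves the arm, as the interface text tells. Its arguments: {"type":"object","properties":{"increments":{"type":"array","items":{"type":"number"}}},"required":["increments"]}

```bash
mkdir -p pics; ls
python3 - <<'E'
from station import r
import cv2
s=r.sense()
for k in s: print(k,s[k])
for n in ("scene","top","wrist"):
    im=r.capture(n); cv2.imwrite(f"pics/{n}0.png",im[:,:,::-1]); print(n,r.calibration(n))
E
```

```text
pics
time_s 0.0
joints [-5.82918904e+01  2.20888179e+01  3.77931314e-01 -2.84675131e-02
 -6.84101688e+01 -1.48179341e+01]
joint_velocities [-0.05245963  0.01338905  0.01387478  0.08531955 -0.05825893  0.05109175]
effort [ 2.60190798e-03 -3.90662313e+01  1.87403816e+01  4.21991318e+00
  1.08606354e-02 -1.73284743e-04]
tcp_pos [ 0.18144086 -0.59746049  0.22946878]
ee_rot [[-7.17421278e-04 -2.90361944e-01  9.56916625e-01]
 [ 2.04023287e-03  9.56914454e-01  2.90362815e-01]
 [-9.99997661e-01  2.16064521e-03 -9.41048095e-05]]
wrist_force [-0.2710194   0.00724431 -0.13518895]
moment [-0.01898059 -0.01124524  0.00586108]
gripper_width 1.001716928105745
scene {'fx': 434.1453989933835, 'fy': 434.1453989933835, 'cx': 322.90357231999667, 'cy': 239.366070599967, 'D': array([-0.03834088,  0.        ,  0.        ,  0.        ,  0.        ]), 'rvec': array([ 1.1465024 , -2.3749661 ,  0.96563232]), 'tvec': array([0.25713765, 0.38949137, 0.83286097])}
top {'fx': 601.2115921480274, 'fy': 601.2115921480274, 'cx': 312.1438148704455, 'cy': 244.22497605627055, 'D': array([0.03038716, 0.        , 0.        , 0.        , 0.        ]), 'rvec': array([ 2.19813856, -2.17199509,  0.07179095]), 'tvec': array([-0.10845621,  0.52341069,  1.42072703])}
wrist {'fx': 430.90661456747904, 'fy': 430.90661456747904, 'cx': 325.1139157555936, 'cy': 246.9837984907504, 'D': array([0.00390679, 0.        , 0.        , 0.        , 0.        ]), 'tool_from_camera': array([[ 6.27984230e-04, -2.77225316e-01,  9.60804730e-01,
        -1.53363890e-01],
       [ 9.99999802e-01,  2.03659702e-04, -5.94839370e-04,
        -7.26888423e-04],
       [-3.07726729e-05,  9.60804914e-01,  2.77225389e-01,
        -7.61275939e-02],
       [ 0.00000000e+00,  0.00000000e+00,  0.00000000e+00,
         1.00000000e+00]])}
```

View pics/scene0.png

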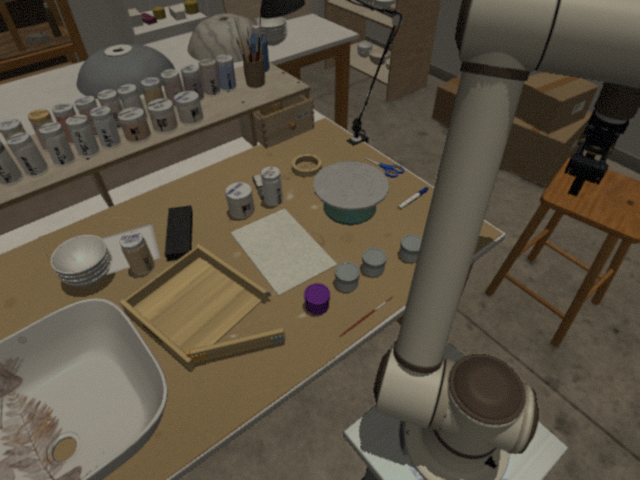

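View pics/top0.png

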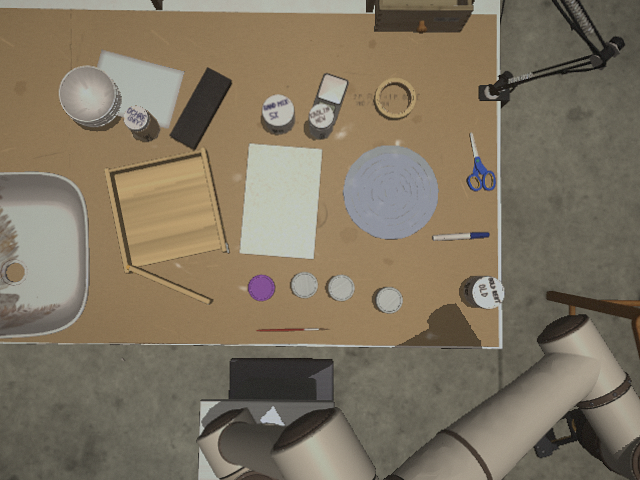

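The top view shows three grey metal tins at (304,285), (341,288) and (389,299). The purple decoy is at (261,288), the squat jar at (485,292), the board at (282,200), the wheel at (391,192), and the carrier at (168,210) with its gate end near (211,301). Next I'll measure these.

```bash
cat > h.py <<'E'
import numpy as np, cv2
from station import r
def K(c): return np.array([[c['fx'],0,c['cx']],[0,c['fy'],c['cy']],[0,0,1.]])
def cast(name,uv,z,pose=None):
    c=r.calibration(name)
    p=cv2.undistortPoints(np.array(uv,float).reshape(-1,1,2),K(c),c['D']).reshape(-1,2)
    d=np.c_[p,np.ones(len(p))]
    if name=='wrist':
        T=c['tool_from_camera']; R=pose[1]@T[:3,:3]; o=pose[1]@T[:3,3]+pose[0]
    else:
        Rc=cv2.Rodrigues(c['rvec'])[0]; R=Rc.T; o=-Rc.T@c['tvec']
    w=d@R.T
    t=(z-o[2])/w[:,2]
    return o+w*t[:,None]
def proj(name,P):
    c=r.calibration(name); return cv2.projectPoints(np.array(P,float).reshape(-1,1,3),c['rvec'],c['tvec'],K(c),c['D'])[0].reshape(-1,2)
def state():
    s=r.sense(); return np.array(s['tcp_pos']),np.array(s['ee_rot']),s
E
python3 - <<'E'
from h import *
im=cv2.imread('pics/top0.png'); hsv=cv2.cvtColor(im,cv2.COLOR_BGR2HSV)
sat=hsv[:,:,1]; g=((sat<60)&(hsv[:,:,2]>90)).astype(np.uint8)*255
g=cv2.morphologyEx(g,cv2.MORPH_OPEN,np.ones((3,3)))
cs,_=cv2.findContours(g,cv2.RETR_EXTERNAL,cv2.CHAIN_APPROX_NONE)
for c in cs:
    a=cv2.contourArea(c)
    if a<150: continue
    (u,v),rad=cv2.minEnclosingCircle(c); m=cv2.moments(c)
    uv=(m['m10']/m['m00'],m['m01']/m['m00'])
    print(np.round(uv),a,round(rad,1),cast('top',[uv],.05).round(4))
    if 5000<a<12000:
        q=cv2.boxPoints(cv2.minAreaRect(c)); print(q, cast('top',q,.006).round(3))
up=cv2.resize(im[130:320,80:420],None,fx=2.3,fy=2.3,interpolation=cv2.INTER_CUBIC); cv2.imwrite('pics/c0.png',up)
up=cv2.resize(im[250:340,220:520],None,fx=2.6,fy=2.6,interpolation=cv2.INTER_CUBIC); cv2.imwrite('pics/c1.png',up)
print(proj('top',[[.64,-.28,.094],[.182,-.598,.23],[.5,0,0]]))
E
```

```text
[600. 473.] 277.0 14.5 [[ 0.0143 -0.7578  0.05  ]]
[447. 464.] 2050.0 41.1 [[ 0.0263 -0.4151  0.05  ]]
[  8. 448.] 152.0 11.0 [[0.0512 0.58   0.05  ]]
[619. 419.] 1871.5 33.3 [[ 0.1329 -0.8034  0.05  ]]
[553. 402.] 13932.5 105.4 [[ 0.1683 -0.6561  0.05  ]]
[389. 300.] 524.5 13.4 [[ 0.3952 -0.282   0.05  ]]
[341. 287.] 521.0 13.4 [[ 0.4225 -0.1701  0.05  ]]
[304. 285.] 522.0 13.4 [[ 0.4281 -0.0845  0.05  ]]
[452. 236.] 175.5 18.2 [[ 0.5447 -0.4276  0.05  ]]
[ 44. 251.] 12543.5 87.3 [[0.4986 0.5219 0.05  ]]
[281. 201.] 8054.0 65.8 [[ 0.624  -0.0268  0.05  ]]
[[238.76994 252.85243]
 [247.68309 142.3293 ]
 [322.11835 148.33214]
 [313.2052  258.8553 ]] [[ 0.503  0.074  0.006]
 [ 0.773  0.058  0.006]
 [ 0.76  -0.124  0.006]
 [ 0.49  -0.105  0.006]]
[390. 192.] 6978.5 49.4 [[ 0.6483 -0.2846  0.05  ]]
[[324.00003 191.99997]
 [390.50003 125.49997]
 [457.50003 192.49997]
 [391.00003 258.99997]] [[ 0.653 -0.129  0.006]
 [ 0.818 -0.29   0.006]
 [ 0.655 -0.452  0.006]
 [ 0.492 -0.292  0.006]]
[321. 115.] 488.0 14.4 [[ 0.8302 -0.1202  0.05  ]]
[278. 110.] 775.0 16.3 [[ 0.8408 -0.0163  0.05  ]]
[332.  89.] 554.5 15.9 [[ 0.8934 -0.1451  0.05  ]]
[362. 329.] 92534.5 366.5 [[ 0.3281 -0.22    0.05  ]]
[121.  91.] 6684.5 63.6 [[0.8819 0.356  0.05  ]]
[[ 51.21577 116.19086]
 [ 71.29877  40.87967]
 [183.8921   70.90457]
 [163.80911 146.21576]] [[0.83  0.537 0.006]
 [1.018 0.494 0.006]
 [0.948 0.218 0.006]
 [0.76  0.262 0.006]]
[531.  37.] 5148.0 64.0 [[ 1.0212 -0.6157  0.05  ]]
[[467.92874    2.312889]
 [558.33264  -32.126717]
 [590.99805   53.619812]
 [500.59412   88.05942 ]] [[ 1.127 -0.478  0.006]
 [ 1.214 -0.7    0.006]
 [ 1.    -0.777  0.006]
 [ 0.913 -0.558  0.006]]
[268.   6.] 2377.0 101.7 [[1.0928 0.0107 0.05  ]]
[81.  4.] 1294.0 77.7 [[1.0894 0.4554 0.05  ]]
[[390.76209235 192.32611216]
 [559.65954886 412.13799725]
 [269.81165239 254.40066124]]
```

View pics/c0.png

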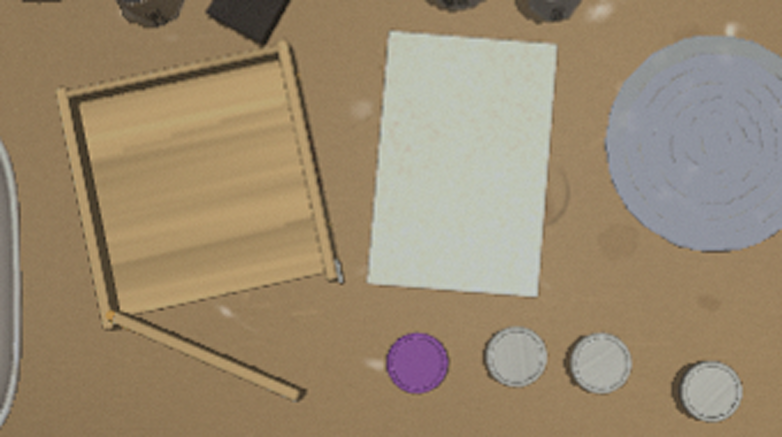

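View pics/c1.png

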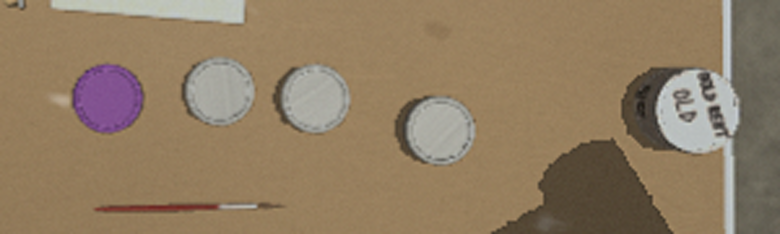

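```bash
cat >> h.py <<'E'
def Rdown(a): # tool y at world angle a deg
    a=np.radians(a); x=np.array([0,0,-1.]); y=np.array([np.cos(a),np.sin(a),0]); return np.c_[x,y,np.cross(x,y)]
def plan(p,a=None):
    p0,R0,s=state()
    rv=np.degrees(cv2.Rodrigues(R0.T@(Rdown(a) if a is not None else R0))[0].ravel())
    d=R0.T@(np.array(p)-p0)
    print('turn',rv.round(1),'shift',d.round(4),'rows',round(np.linalg.norm(d)/.0417,1),round(np.linalg.norm(rv)/7.16,1))
E
python3 - <<'E'
from h import *
o=np.array([80,130])
q=np.array([[60,92],[287,42],[333,280],[108,326]])/2.3+o
W=cast('top',q,.042); print(W.round(3))
for i in range(4): print(np.linalg.norm(W[i]-W[(i+1)%4]).round(3))
g=cast('top',np.array([[300,397],[111,318]])/2.3+o,.054); print('gate',g.round(3),np.linalg.norm(g[0]-g[1]))
c=W.mean(0); ax=(W[0]+W[1]-W[2]-W[3]); print(c,np.degrees(np.arctan2(ax[1],ax[0])))
plan([.395,-.282,.15],180)
E
```

```text
[[0.693 0.387 0.042]
 [0.748 0.155 0.042]
 [0.503 0.103 0.042]
 [0.453 0.33  0.042]]
0.238
0.251
0.233
0.246
gate [[0.384 0.132 0.054]
 [0.461 0.324 0.054]] 0.20723628562861157
[0.5994594  0.24393017 0.042     ] 12.723532073145824
turn [-73.1   0.1  -0.1] shift [0.0801 0.2399 0.296 ] rows 9.3 10.2
```

Call:
{"api": "move_arm", "payload": {
  "increments": [-73.1, 0.1, -0.1, 0.08, 0.24, 0.296, 0.087, -73.1, 0.1, -0.1, 0.08, 0.24, 0.296, 0.087, -73.1, 0.1, -0.1, 0.08, 0.24, 0.296, 0.087, -73.1, 0.1, -0.1, 0.08, 0.24, 0.296, 0.087, -73.1, 0.1, -0.1, 0.08, 0.24, 0.296, 0.087, -73.1, 0.1, -0.1, 0.08, 0.24, 0.296, 0.087, -73.1, 0.1, -0.1, 0.08, 0.24, 0.296, 0.087, -73.1, 0.1, -0.1, 0.08, 0.24, 0.296, 0.087, -73.1, 0.1, -0.1, 0.08, 0.24, 0.296, 0.087, -73.1, 0.1, -0.1, 0.08, 0.24, 0.296, 0.087, -73.1, 0.1, -0.1, 0.08, 0.24, 0.296, 0.087, -73.1, 0.1, -0.1, 0.08, 0.24, 0.296, 0.087]
}}

```text
time_s: 1.15
tcp_pos: [0.3956, -0.2812, 0.1502]
ee_rot: [[-0.001, -1.0, -0.003], [-0.002, -0.003, 1.0], [-1.0, 0.001, -0.002]]
wrist_force: [-0.6, -0.4, 1.0]
gripper_width: 0.996
```

Run:
```python
from h import *
p,R,s=state(); print(p,R.round(3),s['joints'],s['wrist_force'])
for n in ('top','wrist'):
    im=r.capture(n); cv2.imwrite(f'pics/{n}1.png',im[:,:,::-1])
plan([.395,-.282,.019],180)
```

```text
[ 0.39555212 -0.28117416  0.15015643] [[-0.001 -1.    -0.003]
 [-0.002 -0.003  1.   ]
 [-1.     0.001 -0.002]] [-16.10632718  13.06352636 -25.43807276   0.14811592 -51.50028952
  16.17761901] [-0.64088676 -0.39419798  1.01750119]
turn [-0.1 -0.1  0. ] shift [0.1315 0.     0.0006] rows 3.2 0.0
```

View pics/wrist1.png

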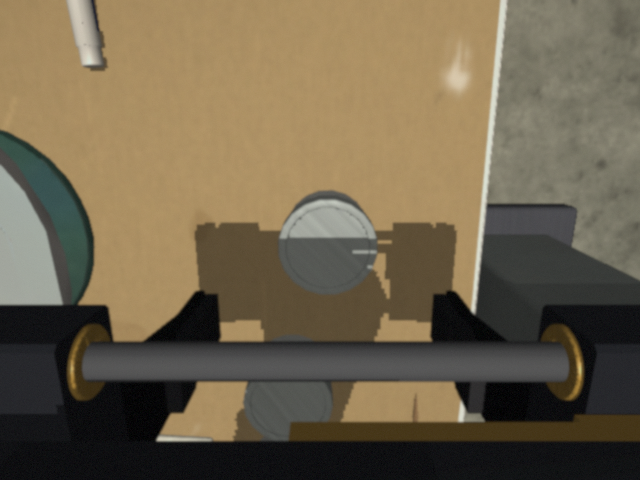

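View pics/top1.png

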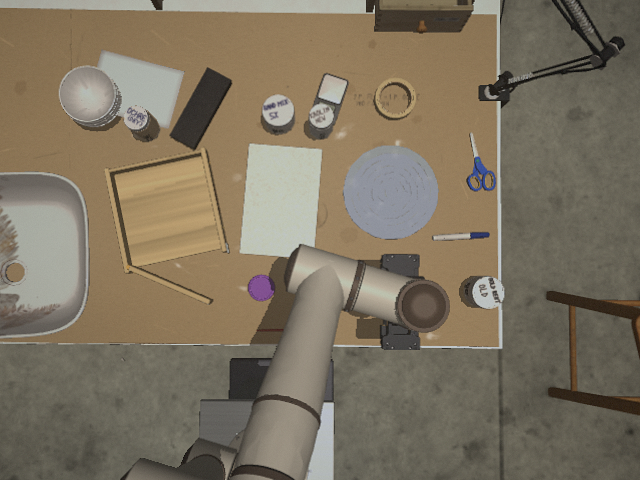

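The wrist view shows the tin's lid at about (327,242), midway between the fingers, with a second tin at (290,390). Next I'll check where that lid is in world coordinates.

Run:
```python
from h import *
p,R,s=state(); print(cast('wrist',[[328,246],[289,392]],.05,(p,R)))
```

```text
[[ 0.39340906 -0.28682405  0.05      ]
 [ 0.41974852 -0.1840233   0.05      ]]
```

Call:
{"api": "move_arm", "payload": {
  "increments": [0, 0, 0, 0.035, 0.001, -0.002, 0.087, 0, 0, 0, 0.07, 0.001, -0.002, 0.087, 0, 0, 0, 0.1, 0.001, -0.002, 0.087, 0, 0, 0, 0.12, 0.001, -0.002, 0.087, 0, 0, 0, 0.131, 0.001, -0.002, 0.087, 0, 0, 0, 0.131, 0.001, -0.002, 0.087, 0, 0, 0, 0.131, 0.001, -0.002, 0.087]
}}

```text
time_s: 1.83
tcp_pos: [0.3937, -0.2853, 0.0193]
ee_rot: [[-0.001, -1.0, 0.002], [-0.002, 0.002, 1.0], [-1.0, 0.001, -0.002]]
wrist_force: [0.4, -0.6, 0.2]
gripper_width: 0.997
```

Call:
{"api": "move_arm", "payload": {
  "increments": [0, 0, 0, 0, 0, 0, 0.05, 0, 0, 0, 0, 0, 0, 0.05, 0, 0, 0, 0, 0, 0, 0.05, 0, 0, 0, 0, 0, 0, 0.05, 0, 0, 0, 0, 0, 0, 0.05, 0, 0, 0, 0, 0, 0, 0.05, 0, 0, 0, 0, 0, 0, 0.05, 0, 0, 0, 0, 0, 0, 0.05]
}}

```text
time_s: 2.5
tcp_pos: [0.3942, -0.2847, 0.0202]
ee_rot: [[0.001, -1.0, -0.0], [-0.003, -0.0, 1.0], [-1.0, -0.001, -0.003]]
wrist_force: [-1.3, 0.1, 5.6]
gripper_width: 0.702
```

Call:
{"api": "move_arm", "payload": {
  "increments": [0, 0, 0, -0.03, 0, 0, 0.05, 0, 0, 0, -0.06, 0, 0, 0.05, 0, 0, 0, -0.1, 0, 0, 0.05, 0, 0, 0, -0.13, 0, 0, 0.05, 0, 0, 0, -0.13, 0, 0, 0.05, 0, 0, 0, -0.13, 0, 0, 0.05, 0, 0, 0, -0.13, 0, 0, 0.05, 0, 0, 0, -0.13, 0, 0, 0.05, 0, 0, 0, -0.13, 0, 0, 0.05, 0, 0, 0, -0.13, 0, 0, 0.05]
}}

```text
time_s: 3.33
tcp_pos: [0.3933, -0.2841, 0.148]
ee_rot: [[-0.003, -1.0, 0.0], [-0.001, 0.0, 1.0], [-1.0, 0.003, -0.001]]
wrist_force: [0.7, 0.1, -4.2]
gripper_width: 0.707
```

Run:
```python
from h import *
F=[]
for i in range(16):
    s=r.sense(); F.append(s['wrist_force'][2]); im=r.capture('top')
F=np.array(F); print(F.round(1),F.mean(),F.std(), r.sense()['gripper_width'])
cv2.imwrite('pics/top2.png',im[:,:,::-1]); cv2.imwrite('pics/wrist2.png',r.capture('wrist')[:,:,::-1])
p,R,s=state();print(p, s['effort'],s['time_s'])
```

```text
[-4.2 -4.  -3.6 -4.2 -3.8 -4.5 -5.3 -4.2 -4.4 -3.3 -3.6 -3.8 -4.4 -4.4
 -4.3 -4.3] -4.141375583747587 0.4639011111655898 0.7055813508704211
[ 0.3940931  -0.28436566  0.14958817] [ 1.14434342e-04 -3.00411236e+01  1.72118711e+01  4.06177998e+00
  5.86702628e-02 -4.25494920e-05] 4.1833
```

View pics/wrist2.png

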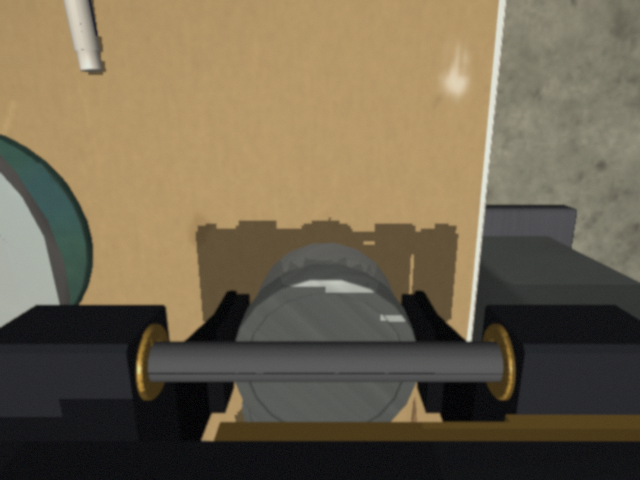

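The lifted tin weighs about 4.1 N (roughly 420 g), so it goes in the carrier.

Run:
```python
from h import *
plan([.587,.303,.12],192.5)
```

```text
turn [-12.5  -0.1   0. ] shift [ 0.0283 -0.1928  0.5875] rows 14.8 1.7
```

Call:
{"api": "move_arm", "payload": {
  "increments": [-1, 0, 0, 0, -0.008, 0.025, 0.05, -2, 0, 0, 0, -0.018, 0.055, 0.05, -3, 0, 0, 0, -0.03, 0.09, 0.05, -4, 0, 0, 0, -0.042, 0.125, 0.05, -5, 0, 0, 0, -0.053, 0.16, 0.05, -6, 0, 0, 0, -0.065, 0.195, 0.05, -7, 0, 0, 0, -0.077, 0.23, 0.05, -8, 0, 0, 0, -0.088, 0.265, 0.05, -9, 0, 0, 0, -0.1, 0.3, 0.05, -10, 0, 0, 0, -0.112, 0.335, 0.05, -11, 0, 0, 0, -0.123, 0.37, 0.05, -12.5, 0, 0, 0, -0.135, 0.405, 0.05]
}}

```text
time_s: 5.18
tcp_pos: [0.5292, 0.1225, 0.1487]
ee_rot: [[0.0, -0.976, -0.218], [-0.002, -0.218, 0.976], [-1.0, 0.0, -0.002]]
wrist_force: [1.2, -0.4, -3.7]
gripper_width: 0.704
```

Run:
```python
from h import *
plan([.587,.303,.08],192.5)
im=r.capture('top'); cv2.imwrite('pics/top3.png',im[:,:,::-1])
```

```text
turn [ 0.1 -0.1 -0. ] shift [ 0.0683 -0.0957  0.1638] rows 4.8 0.0
```

View pics/top3.png

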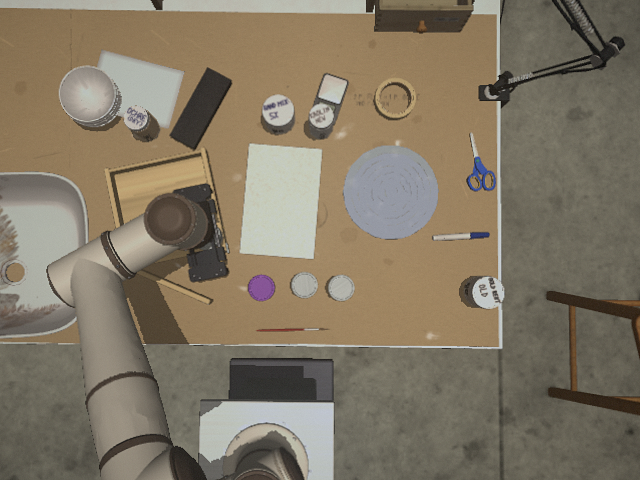

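The top view shows the arm over the carrier and the other two tins still at (304,285) and (341,288). I'll continue to the slot and lower.

Call:
{"api": "move_arm", "payload": {
  "increments": [0, 0, 0, 0, -0.018, 0.03, 0.05, 0, 0, 0, 0, -0.036, 0.06, 0.05, 0, 0, 0, 0, -0.054, 0.092, 0.05, 0, 0, 0, 0, -0.072, 0.124, 0.05, 0, 0, 0, 0, -0.088, 0.15, 0.05, 0, 0, 0, 0, -0.096, 0.164, 0.05, 0, 0, 0, 0.02, -0.096, 0.164, 0.05, 0, 0, 0, 0.045, -0.096, 0.164, 0.05, 0, 0, 0, 0.07, -0.096, 0.164, 0.05, 0, 0, 0, 0.085, -0.096, 0.164, 0.05, 0, 0, 0, 0.095, -0.096, 0.164, 0.05, 0, 0, 0, 0.095, -0.096, 0.164, 0.05]
}}

```text
time_s: 6.23
tcp_pos: [0.5861, 0.3001, 0.0502]
ee_rot: [[-0.004, -0.976, -0.216], [-0.006, -0.216, 0.976], [-1.0, 0.005, -0.005]]
wrist_force: [-0.7, -0.2, -3.8]
gripper_width: 0.703
```

Run:
```python
from h import *
plan([.587,.303,.029],192.5)
im=r.capture('wrist'); cv2.imwrite('pics/wrist4.png',im[:,:,::-1])
im=r.capture('scene'); cv2.imwrite('pics/scene4.png',im[:,:,::-1])
```

```text
turn [-0.  -0.3 -0.3] shift [ 0.0211 -0.0016  0.0027] rows 0.5 0.1
```

View pics/wrist4.png

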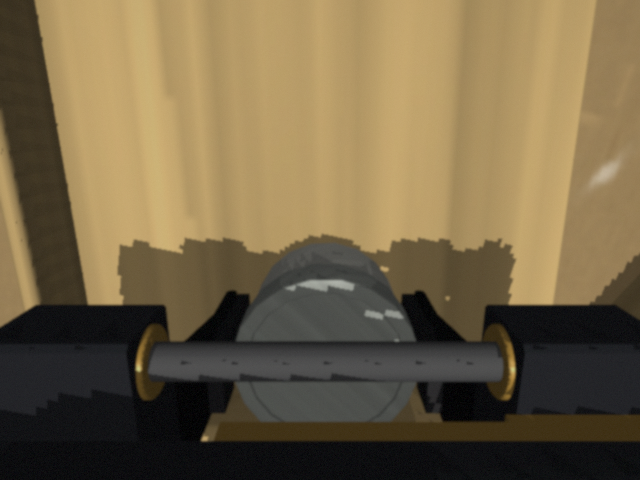

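View pics/scene4.png

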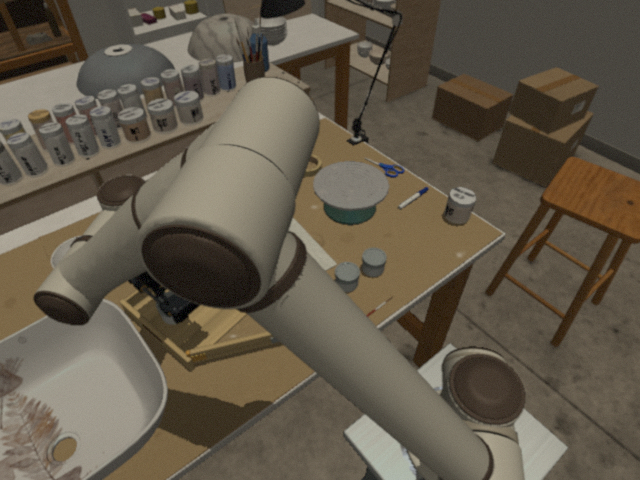

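The wrist view shows the tin at (325,360), centred between the crate's back wall on the left and the open front on the right. I'll lower and release.

Call:
{"api": "move_arm", "payload": {
  "increments": [0, 0, 0, 0.01, -0.001, 0.002, 0.05, 0, 0, 0, 0.018, -0.001, 0.002, 0.05, 0, 0, 0, 0.021, -0.001, 0.002, 0.05, 0, 0, 0, 0.021, -0.001, 0.002, 0.05, 0, 0, 0, 0.021, -0.001, 0.002, 0.05, 0, 0, 0, 0.021, -0.001, 0.002, 0.08, 0, 0, 0, 0.021, -0.001, 0.002, 0.08, 0, 0, 0, 0.021, -0.001, 0.002, 0.08, 0, 0, 0, 0.021, -0.001, 0.002, 0.08, 0, 0, 0, 0.021, -0.001, 0.002, 0.08]
}}

```text
time_s: 7.17
tcp_pos: [0.5885, 0.3037, 0.0332]
ee_rot: [[0.002, -0.976, -0.216], [-0.001, -0.216, 0.976], [-1.0, -0.001, -0.002]]
wrist_force: [0.3, -0.1, 0.0]
gripper_width: 0.904
```

Call:
{"api": "move_arm", "payload": {
  "increments": [0, 0, 0, -0.03, 0, 0, 0.08, 0, 0, 0, -0.06, 0, 0, 0.08, 0, 0, 0, -0.09, 0, 0, 0.08, 0, 0, 0, -0.13, 0, 0, 0.087, 0, 0, 0, -0.14, 0, -0.03, 0.087, 0, 0, 0, -0.14, 0, -0.07, 0.087, 0, 0, 0, -0.14, 0, -0.11, 0.087, 0, 0, 0, -0.14, 0, -0.15, 0.087, 0, 0, 0, -0.14, 0, -0.19, 0.087, 0, 0, 0, -0.14, 0, -0.23, 0.087, 0, 0, 0, -0.14, 0, -0.27, 0.087, 0, 0, 0, -0.14, 0, -0.27, 0.087]
}}

```text
time_s: 8.17
tcp_pos: [0.6471, 0.0338, 0.1732]
ee_rot: [[0.001, -0.978, -0.209], [-0.003, -0.209, 0.978], [-1.0, 0.0, -0.003]]
wrist_force: [0.2, 0.8, 0.7]
gripper_width: 0.999
```

Run:
```python
from h import *
im=r.capture('top'); cv2.imwrite('pics/top5.png',im[:,:,::-1])
im=r.capture('wrist'); cv2.imwrite('pics/wrist5.png',im[:,:,::-1])
plan([.422,-.170,.15],180); plan([.428,-.084,.15],180)
```

```text
turn [12.3 -0.1  0. ] shift [ 0.0233  0.2638 -0.1556] rows 7.4 1.7
turn [12.3 -0.1  0. ] shift [ 0.0232  0.2396 -0.0729] rows 6.0 1.7
```

View pics/top5.png

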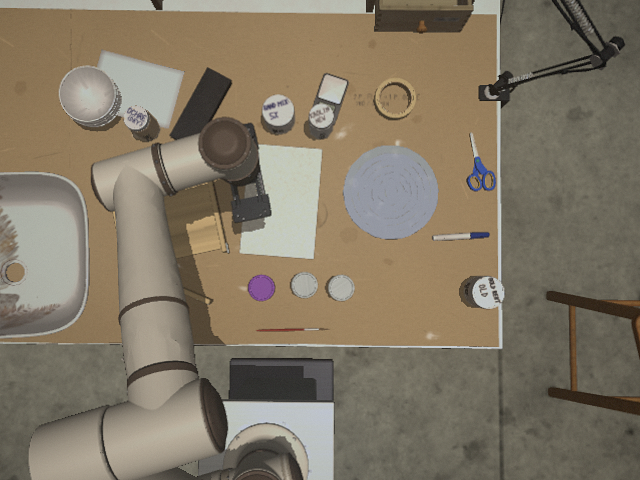

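The two remaining tins are unmoved at (304,285) and (341,288). I'll go to the right one (341,288).

Call:
{"api": "move_arm", "payload": {
  "increments": [12.3, 0, 0, 0.023, 0.264, -0.156, 0.087, 12.3, 0, 0, 0.023, 0.264, -0.156, 0.087, 12.3, 0, 0, 0.023, 0.264, -0.156, 0.087, 12.3, 0, 0, 0.023, 0.264, -0.156, 0.087, 12.3, 0, 0, 0.023, 0.264, -0.156, 0.087, 12.3, 0, 0, 0.023, 0.264, -0.156, 0.087, 12.3, 0, 0, 0.023, 0.264, -0.156, 0.087, 12.3, 0, 0, 0.023, 0.264, -0.156, 0.087, 12.3, 0, 0, 0.023, 0.264, -0.156, 0.087, 12.3, 0, 0, 0.023, 0.264, -0.156, 0.087, 12.3, 0, 0, 0.023, 0.264, -0.156, 0.087]
}}

```text
time_s: 9.18
tcp_pos: [0.4237, -0.1685, 0.1509]
ee_rot: [[0.002, -1.0, -0.005], [-0.003, -0.005, 1.0], [-1.0, -0.002, -0.003]]
wrist_force: [0.4, 0.1, 0.3]
gripper_width: 1.003
```

Run:
```python
from h import *
p,R,s=state()
im=r.capture('wrist'); cv2.imwrite('pics/wrist6.png',im[:,:,::-1])
im=r.capture('top'); cv2.imwrite('pics/top6.png',im[:,:,::-1])
plan([.422,-.172,.019],180); print(s['wrist_force'])
```

```text
turn [ 0.3 -0.1  0.1] shift [ 0.1315  0.0019 -0.0033] rows 3.2 0.0
[0.36744316 0.08751308 0.30753213]
```

View pics/wrist6.png

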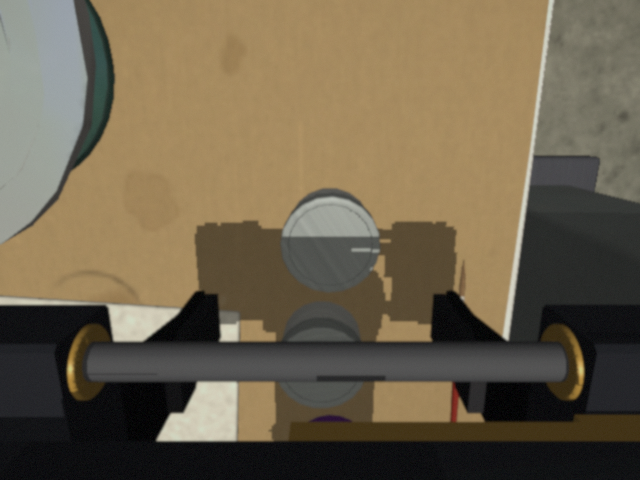

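View pics/top6.png

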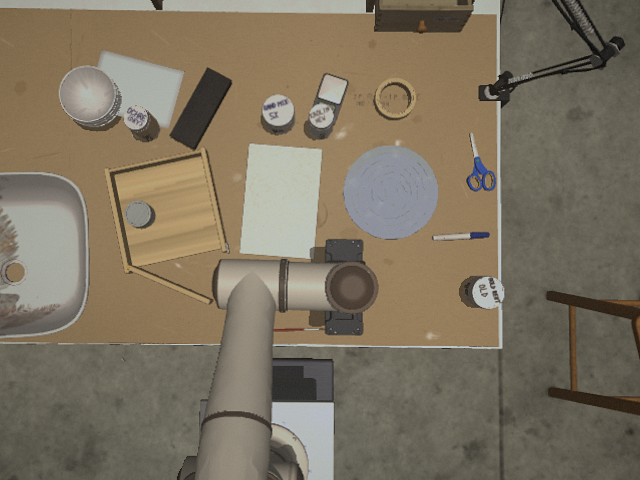

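The first tin stands in the carrier at (139,215). The second tin is centred under the fingers at (330,243), so I'll grasp it.

Call:
{"api": "move_arm", "payload": {
  "increments": [0, 0, 0, 0.035, 0.002, -0.003, 0.087, 0, 0, 0, 0.07, 0.002, -0.003, 0.087, 0, 0, 0, 0.1, 0.002, -0.003, 0.087, 0, 0, 0, 0.12, 0.002, -0.003, 0.087, 0, 0, 0, 0.131, 0.002, -0.003, 0.087, 0, 0, 0, 0.131, 0.002, -0.003, 0.087, 0, 0, 0, 0.131, 0.002, -0.003, 0.05, 0, 0, 0, 0.131, 0.002, -0.003, 0.05, 0, 0, 0, 0.131, 0.002, -0.003, 0.05, 0, 0, 0, 0.131, 0.002, -0.003, 0.05, 0, 0, 0, 0.131, 0.002, -0.003, 0.05, 0, 0, 0, 0.131, 0.002, -0.003, 0.05]
}}

```text
time_s: 10.28
tcp_pos: [0.4211, -0.1726, 0.0202]
ee_rot: [[0.002, -1.0, -0.003], [-0.002, -0.003, 1.0], [-1.0, -0.002, -0.002]]
wrist_force: [-0.5, 2.0, 4.9]
gripper_width: 0.704
```

Call:
{"api": "move_arm", "payload": {
  "increments": [0, 0, 0, 0, 0, 0, 0.05, 0, 0, 0, 0, 0, 0, 0.05, 0, 0, 0, -0.03, 0, 0, 0.05, 0, 0, 0, -0.06, 0, 0, 0.05, 0, 0, 0, -0.1, 0, 0, 0.05, 0, 0, 0, -0.13, 0, 0, 0.05, 0, 0, 0, -0.13, 0, 0, 0.05, 0, 0, 0, -0.13, 0, 0, 0.05, 0, 0, 0, -0.13, 0, 0, 0.05, 0, 0, 0, -0.13, 0, 0, 0.05, 0, 0, 0, -0.13, 0, 0, 0.05]
}}

```text
time_s: 11.2
tcp_pos: [0.4191, -0.1723, 0.1475]
ee_rot: [[-0.004, -1.0, -0.003], [-0.002, -0.003, 1.0], [-1.0, 0.004, -0.002]]
wrist_force: [0.3, 0.1, -1.6]
gripper_width: 0.705
```

```bash
cat > w.py <<'E'
from h import *
F=[]
for i in range(14):
    s=r.sense(); F.append(s['wrist_force'][2]); im=r.capture('top')
F=np.array(F); print(F.round(1),F.mean(),F.std(), r.sense()['gripper_width'])
# board (x,y)->world and carrier
b=np.radians(-3.4); B=lambda x,y:(.6315+x*np.cos(b)-y*np.sin(b), -.024+x*np.sin(b)+y*np.cos(b))
c=np.radians(12.5); C=lambda x,y:(.600+x*np.cos(c)-y*np.sin(c), .244+x*np.sin(c)+y*np.cos(c))
for t,n,a in ((B(-.06,.035),'board+',176.6),(B(-.06,-.035),'board-',176.6),(C(0,-.05),'carrier-',192.5),(C(0,-.005),'carrier0',192.5)):
    print(n,np.round(t,4)); plan([*t,.15],a)
E
python3 w.py
```

```text
[-1.6 -2.5 -1.8 -2.5 -2.1 -2.2 -2.2 -2.1 -1.8 -2.1 -2.  -1.6 -3.6 -1.7] -2.1298921197943335 0.4997567928333974 0.7057177926545748
board+ [0.5737 0.0145]
turn [ 3.6 -0.1  0. ] shift [-0.001  -0.1539  0.1864] rows 5.8 0.5
board- [ 0.5695 -0.0554]
turn [ 3.6 -0.1  0. ] shift [-0.0008 -0.1495  0.1165] rows 4.5 0.5
carrier- [0.6108 0.1952]
turn [-12.3  -0.1   0. ] shift [-0.0014 -0.1917  0.3669] rows 9.9 1.7
carrier0 [0.6011 0.2391]
turn [-12.3  -0.1   0. ] shift [-0.0015 -0.1821  0.4109] rows 10.8 1.7
```

About 2.1 N (roughly 215 g), so this tin goes on the board, left column.

Call:
{"api": "move_arm", "payload": {
  "increments": [1, 0, 0, 0, -0.02, 0.024, 0.05, 2, 0, 0, 0, -0.044, 0.053, 0.05, 3, 0, 0, 0, -0.068, 0.083, 0.05, 3.6, 0, 0, 0, -0.092, 0.112, 0.05, 3.6, 0, 0, 0, -0.117, 0.142, 0.05, 3.6, 0, 0, 0, -0.14, 0.17, 0.05, 3.6, 0, 0, 0, -0.154, 0.186, 0.05, 3.6, 0, 0, 0.02, -0.154, 0.186, 0.05, 3.6, 0, 0, 0.05, -0.154, 0.186, 0.05, 3.6, 0, 0, 0.08, -0.154, 0.186, 0.05, 3.6, 0, 0, 0.1, -0.154, 0.186, 0.05, 3.6, 0, 0, 0.1, -0.154, 0.186, 0.05]
}}

```text
time_s: 12.9
tcp_pos: [0.5702, 0.0132, 0.0441]
ee_rot: [[-0.01, -0.998, 0.06], [-0.004, 0.061, 0.998], [-1.0, 0.01, -0.005]]
wrist_force: [-0.9, -0.3, -1.7]
gripper_width: 0.708
```

Run:
```python
from h import *
im=r.capture('wrist'); cv2.imwrite('pics/wrist7.png',im[:,:,::-1])
plan([.5737,.0145,.027],176.6)
```

```text
turn [-0.  -0.2 -0.3] shift [ 0.0197 -0.0016  0.0012] rows 0.5 0.1
```

View pics/wrist7.png

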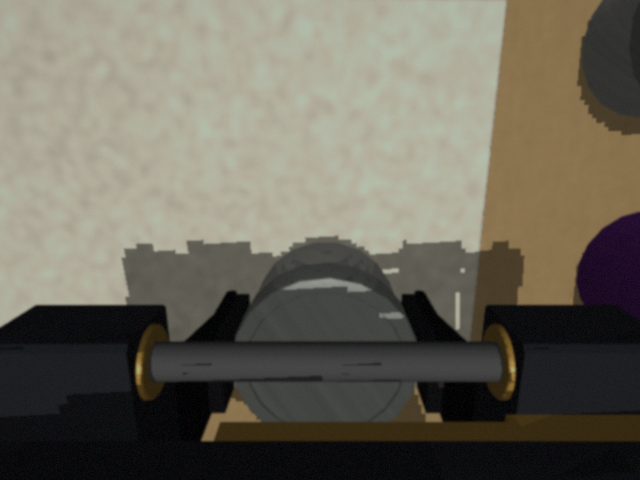

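Run:
```python
from h import *
p,R,s=state(); print(cast('wrist',[[215,425],[430,425],[475,300],[495,200]],.006,(p,R)).round(3)); print(p,s['time_s'])
im=r.capture('top'); cv2.imwrite('pics/top7.png',cv2.resize(im[120:320,80:420],None,fx=2.3,fy=2.3)[:,:,::-1])
```

```text
[[ 0.635  0.087  0.006]
 [ 0.521  0.094  0.006]
 [ 0.5    0.024  0.006]
 [ 0.492 -0.025  0.006]]
[0.57215276 0.01344603 0.04674872] 12.95
```

View pics/top7.png

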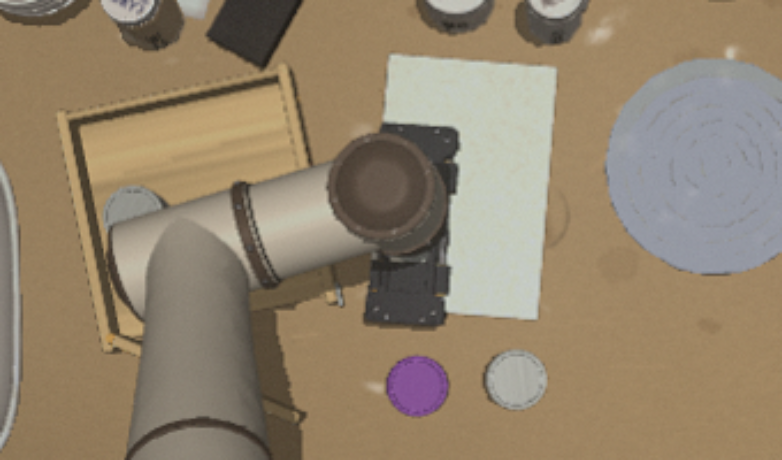

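This agrees: the brown patch is at y≈0.09, beyond the board's left edge (about 0.07), and the tin is well inside. I'll lower and release.

Call:
{"api": "move_arm", "payload": {
  "increments": [0, 0, 0, 0.01, -0.001, 0.001, 0.05, 0, 0, 0, 0.017, -0.001, 0.001, 0.05, 0, 0, 0, 0.0195, -0.001, 0.001, 0.05, 0, 0, 0, 0.0195, -0.001, 0.001, 0.05, 0, 0, 0, 0.0195, -0.001, 0.001, 0.05, 0, 0, 0, 0.0195, -0.001, 0.001, 0.08, 0, 0, 0, 0.0195, -0.001, 0.001, 0.08, 0, 0, 0, 0.0195, -0.001, 0.001, 0.08, 0, 0, 0, 0.0195, -0.001, 0.001, 0.08, 0, 0, 0, 0.0195, -0.001, 0.001, 0.08]
}}

```text
time_s: 13.83
tcp_pos: [0.5751, 0.0149, 0.0298]
ee_rot: [[0.001, -0.998, 0.059], [-0.002, 0.059, 0.998], [-1.0, -0.001, -0.002]]
wrist_force: [-0.1, 0.5, -0.3]
gripper_width: 0.907
```

Call:
{"api": "move_arm", "payload": {
  "increments": [0, 0, 0, -0.03, 0, 0, 0.08, 0, 0, 0, -0.06, 0, 0, 0.08, 0, 0, 0, -0.09, 0, 0, 0.08, 0, 0, 0, -0.125, 0, 0, 0.087, 0, 0, 0, -0.125, 0, 0, 0.087]
}}

```text
time_s: 14.25
tcp_pos: [0.5793, 0.0157, 0.1623]
ee_rot: [[0.015, -0.998, 0.058], [-0.0, 0.058, 0.998], [-1.0, -0.015, 0.0]]
wrist_force: [2.1, -0.3, 0.6]
gripper_width: 0.975
```

Run:
```python
from h import *
im=r.capture('wrist'); cv2.imwrite('pics/wrist8.png',im[:,:,::-1])
plan([.427,-.086,.15],180)
```

```text
turn [-3.4  0.   0.6] shift [ 0.0076  0.1443 -0.1103] rows 4.4 0.5
```

View pics/wrist8.png

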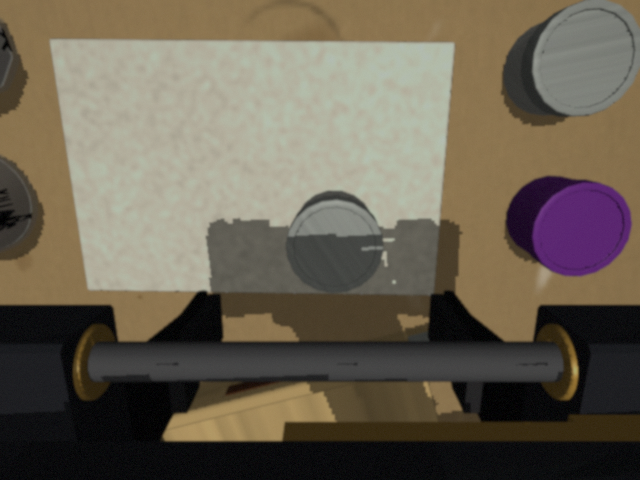

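Run:
```python
from h import *
p,R,s=state(); print(cast('wrist',[[336,245]],.056,(p,R)).round(4), cast('wrist',[[51,40],[454,43],[87,290],[434,292]],.006,(p,R)).round(3))
```

```text
[[0.5717 0.0118 0.056 ]] [[ 0.75  -0.123  0.006]
 [ 0.488 -0.106  0.006]
 [ 0.764  0.051  0.006]
 [ 0.499  0.067  0.006]]
```

The tin stands on the board about 50 mm inside its left edge. Now the last tin.

Call:
{"api": "move_arm", "payload": {
  "increments": [-3.4, 0, 0, 0.008, 0.144, -0.11, 0.087, -3.4, 0, 0, 0.008, 0.144, -0.11, 0.087, -3.4, 0, 0, 0.008, 0.144, -0.11, 0.087, -3.4, 0, 0, 0.008, 0.144, -0.11, 0.087, -3.4, 0, 0, 0.008, 0.144, -0.11, 0.087, -3.4, 0, 0, 0.008, 0.144, -0.11, 0.087, -3.4, 0, 0, 0.008, 0.144, -0.11, 0.087, -3.4, 0, 0, 0.008, 0.144, -0.11, 0.087]
}}

```text
time_s: 14.97
tcp_pos: [0.4258, -0.0858, 0.1467]
ee_rot: [[0.002, -1.0, -0.0], [-0.002, -0.0, 1.0], [-1.0, -0.002, -0.002]]
wrist_force: [0.1, -0.2, 0.5]
gripper_width: 1.0
```

Run:
```python
from h import *
p,R,s=state()
im=r.capture('wrist'); cv2.imwrite('pics/wrist9.png',im[:,:,::-1])
im=r.capture('top'); cv2.imwrite('pics/top9.png',im[:,:,::-1])
print(p); plan([.427,-.086,.019],180)
```

```text
[ 0.42576602 -0.08584422  0.14674414]
turn [ 0.  -0.1  0. ] shift [ 1.275e-01 -1.000e-03 -1.000e-04] rows 3.1 0.0
```

View pics/wrist9.png

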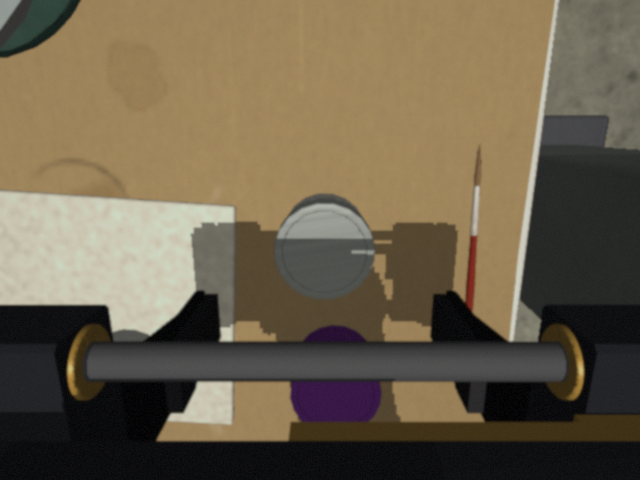

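View pics/top9.png

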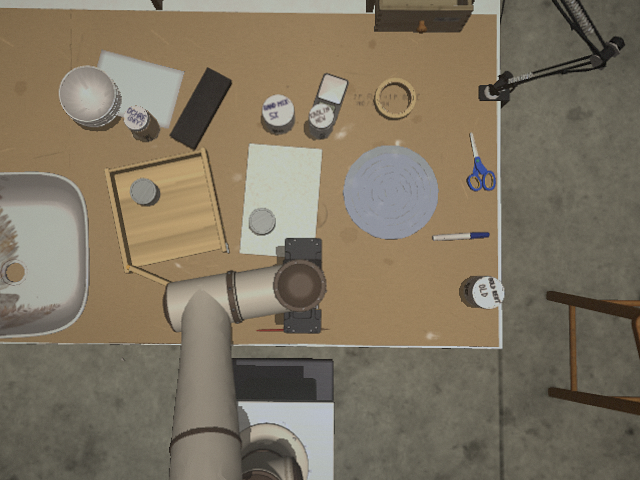

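The carrier tin was knocked from (139,215) to (145,192), but it still stands inside. The last tin is centred at (324,250), so I'll grasp it.

Call:
{"api": "move_arm", "payload": {
  "increments": [0, 0, 0, 0.035, -0.001, -0.001, 0.087, 0, 0, 0, 0.07, -0.001, -0.001, 0.087, 0, 0, 0, 0.1, -0.001, -0.001, 0.087, 0, 0, 0, 0.12, -0.001, -0.001, 0.087, 0, 0, 0, 0.1275, -0.001, -0.001, 0.087, 0, 0, 0, 0.1275, -0.001, -0.001, 0.087, 0, 0, 0, 0.1275, -0.001, -0.001, 0.05, 0, 0, 0, 0.1275, -0.001, -0.001, 0.05, 0, 0, 0, 0.1275, -0.001, -0.001, 0.05, 0, 0, 0, 0.1275, -0.001, -0.001, 0.05, 0, 0, 0, 0.1275, -0.001, -0.001, 0.05, 0, 0, 0, 0.1275, -0.001, -0.001, 0.05]
}}

```text
time_s: 16.07
tcp_pos: [0.4262, -0.0873, 0.02]
ee_rot: [[0.002, -1.0, -0.0], [-0.002, -0.0, 1.0], [-1.0, -0.002, -0.002]]
wrist_force: [-1.3, 1.3, 4.9]
gripper_width: 0.704
```

Call:
{"api": "move_arm", "payload": {
  "increments": [0, 0, 0, 0, 0, 0, 0.05, 0, 0, 0, 0, 0, 0, 0.05, 0, 0, 0, -0.03, 0, 0, 0.05, 0, 0, 0, -0.06, 0, 0, 0.05, 0, 0, 0, -0.1, 0, 0, 0.05, 0, 0, 0, -0.13, 0, 0, 0.05, 0, 0, 0, -0.13, 0, 0, 0.05, 0, 0, 0, -0.13, 0, 0, 0.05, 0, 0, 0, -0.13, 0, 0, 0.05, 0, 0, 0, -0.13, 0, 0, 0.05, 0, 0, 0, -0.13, 0, 0, 0.05]
}}

```text
time_s: 16.98
tcp_pos: [0.4244, -0.0873, 0.1476]
ee_rot: [[-0.003, -1.0, 0.0], [-0.003, 0.0, 1.0], [-1.0, 0.003, -0.003]]
wrist_force: [1.2, 0.9, -1.3]
gripper_width: 0.708
```

```bash
python3 w.py
python3 - <<'E'
from h import *
im=r.capture('top'); cv2.imwrite('pics/top10.png',im[:,:,::-1])
x=cast('top',[[145,192]],.058)[0]; d=x-[.6,.244,.05]; c=np.radians(12.5); print(x,d[0]*np.cos(c)+d[1]*np.sin(c),-d[0]*np.sin(c)+d[1]*np.cos(c))
E
```

```text
[-1.3 -1.2 -1.2 -0.2 -1.4 -1.6 -1.6 -1.1 -0.6 -1.  -1.2 -1.3 -0.5 -1.2] -1.1086276379438644 0.3993716302822678 0.706054397628539
board+ [0.5737 0.0145]
turn [ 3.4 -0.1  0. ] shift [-0.001  -0.1481  0.1017] rows 4.3 0.5
board- [ 0.5695 -0.0554]
turn [ 3.4 -0.1  0. ] shift [-0.0008 -0.144   0.0318] rows 3.5 0.5
carrier- [0.6108 0.1952]
turn [-12.5  -0.1   0. ] shift [-0.0014 -0.1852  0.2823] rows 8.1 1.7
carrier0 [0.6011 0.2391]
turn [-12.5  -0.1   0. ] shift [-0.0015 -0.1755  0.3263] rows 8.9 1.7
[0.63951753 0.28946675 0.058     ] 0.04842161611037063 0.035835847265066056
```

View pics/top10.png

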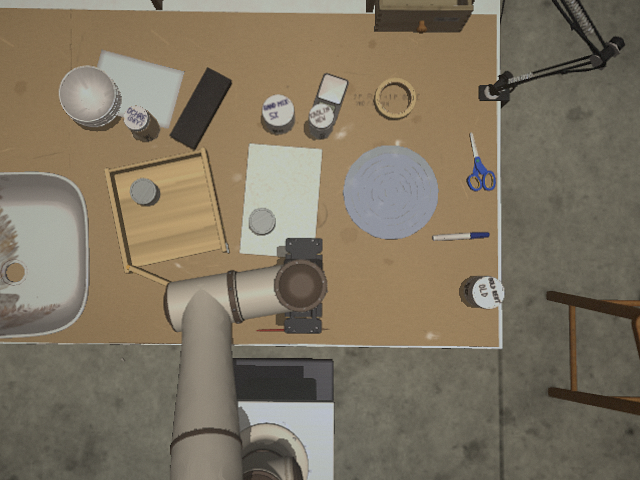

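About 1.1 N (roughly 110 g), so the board again, right column, at about (0.649, -0.065).

Call:
{"api": "move_arm", "payload": {
  "increments": [1, 0, 0, 0, -0.025, 0.003, 0.05, 2, 0, 0, 0, -0.055, 0.006, 0.05, 3, 0, 0, 0, -0.09, 0.009, 0.05, 3.4, 0, 0, 0, -0.125, 0.012, 0.05, 3.4, 0, 0, 0, -0.16, 0.016, 0.05, 3.4, 0, 0, 0, -0.195, 0.019, 0.05, 3.4, 0, 0, 0, -0.224, 0.022, 0.05, 3.4, 0, 0, 0.02, -0.224, 0.022, 0.05, 3.4, 0, 0, 0.05, -0.224, 0.022, 0.05, 3.4, 0, 0, 0.08, -0.224, 0.022, 0.05, 3.4, 0, 0, 0.1, -0.224, 0.022, 0.05, 3.4, 0, 0, 0.1, -0.224, 0.022, 0.05]
}}

```text
time_s: 18.73
tcp_pos: [0.6456, -0.0656, 0.0433]
ee_rot: [[-0.011, -0.998, 0.061], [-0.003, 0.061, 0.998], [-1.0, 0.011, -0.003]]
wrist_force: [-0.8, -0.0, -1.1]
gripper_width: 0.703
```

Run:
```python
from h import *
im=r.capture('wrist'); cv2.imwrite('pics/wrist11.png',im[:,:,::-1])
plan([.649,-.065,.027],176.6)
```

```text
turn [-0.  -0.2 -0.3] shift [ 0.0193 -0.0014  0.0008] rows 0.5 0.1
```

View pics/wrist11.png

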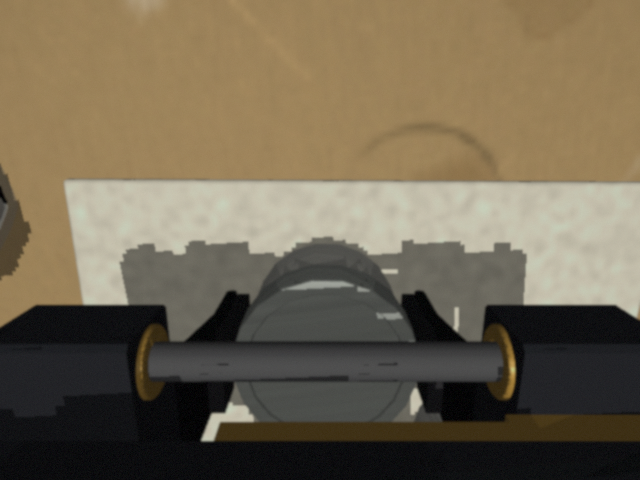

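The tin is over the board with margin to its right edge (image row 180). I'll lower, release and rise.

Call:
{"api": "move_arm", "payload": {
  "increments": [0, 0, 0, 0.01, -0.001, 0.001, 0.05, 0, 0, 0, 0.017, -0.001, 0.001, 0.05, 0, 0, 0, 0.0195, -0.001, 0.001, 0.05, 0, 0, 0, 0.0195, -0.001, 0.001, 0.05, 0, 0, 0, 0.0195, -0.001, 0.001, 0.05, 0, 0, 0, 0.0195, -0.001, 0.001, 0.08, 0, 0, 0, 0.0195, -0.001, 0.001, 0.08, 0, 0, 0, 0.0195, -0.001, 0.001, 0.08, 0, 0, 0, 0.0195, -0.001, 0.001, 0.08, 0, 0, 0, 0.0195, -0.001, 0.001, 0.08]
}}

```text
time_s: 19.62
tcp_pos: [0.6508, -0.0645, 0.03]
ee_rot: [[0.001, -0.998, 0.059], [-0.002, 0.059, 0.998], [-1.0, -0.001, -0.002]]
wrist_force: [0.1, -0.6, -0.6]
gripper_width: 0.903
```

Call:
{"api": "move_arm", "payload": {
  "increments": [0, 0, 0, -0.03, 0, 0, 0.08, 0, 0, 0, -0.06, 0, 0, 0.08, 0, 0, 0, -0.09, 0, 0, 0.08, 0, 0, 0, -0.125, 0, 0, 0.087, 0, 0, 0, -0.125, 0, 0, 0.087]
}}

```text
time_s: 20.03
tcp_pos: [0.6551, -0.0645, 0.1635]
ee_rot: [[0.016, -0.998, 0.058], [-0.003, 0.058, 0.998], [-1.0, -0.016, -0.002]]
wrist_force: [1.3, -0.9, 1.1]
gripper_width: 0.975
```

Run:
```python
from h import *
im=r.capture('wrist'); cv2.imwrite('pics/wrist12.png',im[:,:,::-1])
im=r.capture('top'); cv2.imwrite('pics/top12.png',im[:,:,::-1])
plan([.40,-.02,.16],192.5); plan([.35,.05,.16],192.5)
```

```text
turn [-15.9  -0.1   0.3] shift [-0.0044  0.2537  0.029 ] rows 6.1 2.2
turn [-15.9  -0.1   0.3] shift [-0.0047  0.3077  0.0959] rows 7.7 2.2
```

View pics/wrist12.png

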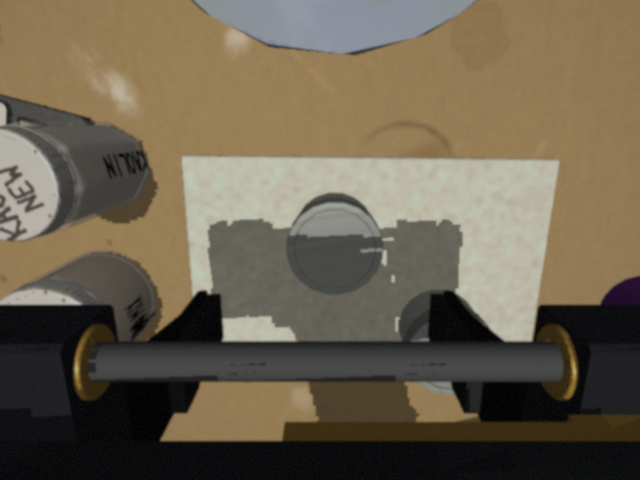

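View pics/top12.png

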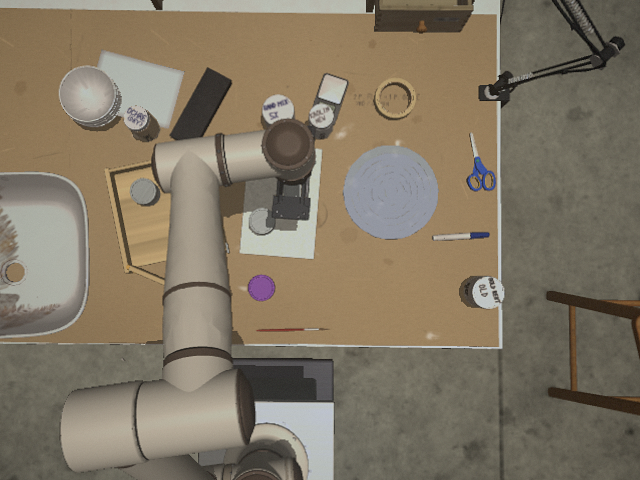

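Both board tins stand upright, the near one at about (335,245) in the wrist view. Next I'll go in front of the gate with the fingers closed.

```bash
cat >> h.py <<'E'
H=np.array([.4615,.324])
def gp(th,off=.021,d=.175):
    a=np.radians(-77.5)-th; n=np.radians(192.5)-th
    return H+d*np.array([np.cos(a),np.sin(a)])+off*np.array([np.cos(n),np.sin(n)]), 192.5-np.degrees(th)
E
python3 - <<'E'
from h import *
t,a=gp(.6,.056); print(t,a); plan([*t,.13],a)
E
```

```text
[0.34432396 0.18246988] 158.1225322921506
turn [18.5 -0.   0.3] shift [0.0251 0.3214 0.2278] rows 9.5 2.6
```

Call:
{"api": "move_arm", "payload": {
  "increments": [0, 0, 0, 0, 0.03, 0.021, 0.04, 3, 0, 0, 0, 0.06, 0.043, 0.0, 6, 0, 0, 0, 0.09, 0.064, 0, 9, 0, 0, 0, 0.12, 0.085, 0, 12, 0, 0, 0, 0.15, 0.106, 0, 15, 0, 0, 0, 0.18, 0.128, 0, 18.5, 0, 0, 0, 0.215, 0.152, 0, 18.5, 0, 0, 0, 0.25, 0.177, 0, 18.5, 0, 0, 0, 0.285, 0.202, 0, 18.5, 0, 0, 0, 0.31, 0.22, 0, 18.5, 0, 0, 0, 0.321, 0.228, 0, 18.5, 0, 0, 0, 0.321, 0.228, 0]
}}

```text
time_s: 21.13
tcp_pos: [0.3412, 0.1829, 0.1532]
ee_rot: [[-0.001, -0.929, 0.369], [-0.003, 0.369, 0.929], [-1.0, -0.0, -0.004]]
wrist_force: [0.2, 0.6, -0.2]
gripper_width: 0.172
```

Run:
```python
from h import *
for n in ('top','wrist','scene'):
    im=r.capture(n); cv2.imwrite(f'pics/{n}13.png',im[:,:,::-1])
t,a=gp(.6,.056); print(t,a); plan([*t,.03],a)
```

```text
[0.34432396 0.18246988] 158.1225322921506
turn [-0.  -0.2  0. ] shift [ 0.1234 -0.0004  0.0011] rows 3.0 0.0
```

View pics/top13.png

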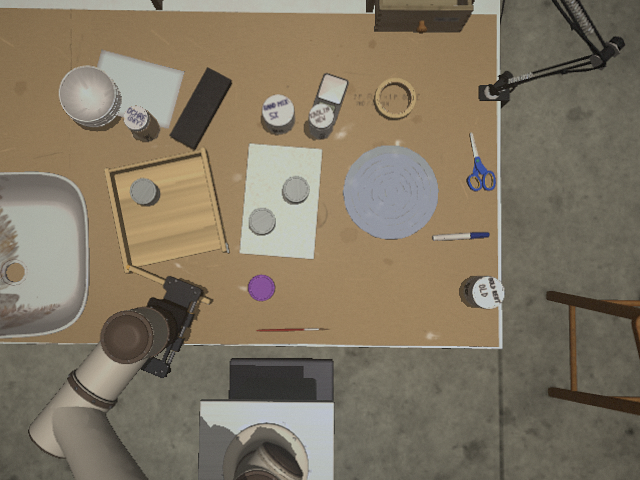

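View pics/wrist13.png

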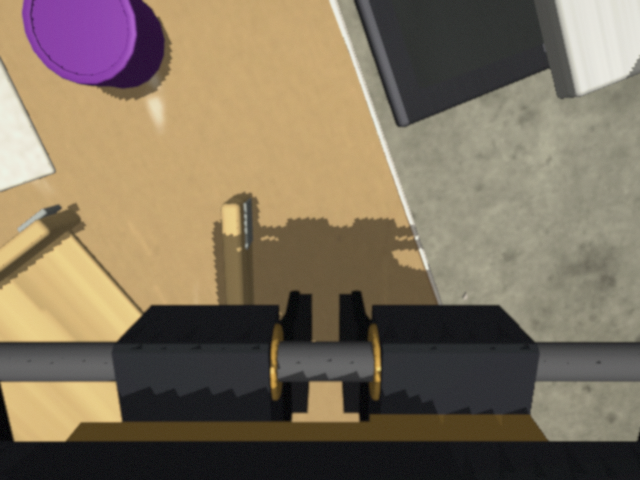

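View pics/scene13.png

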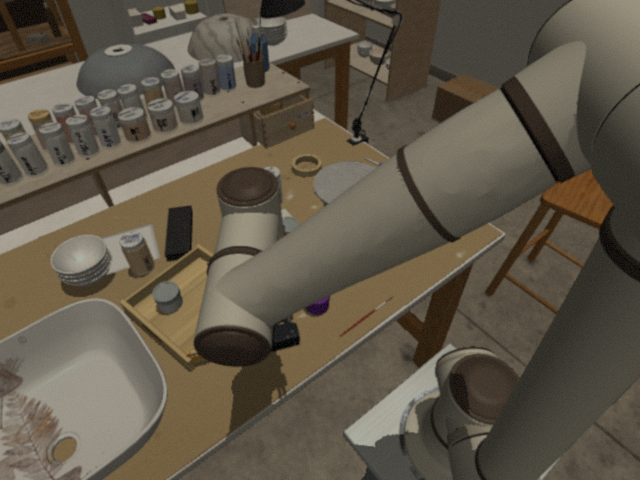

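All three tins are in place: the carrier tin at (145,192), and the board tins at (262,222) and (295,189). In the wrist view the gate's end is at (235,210), parallel to the fingers and clear of them. I'll descend.

Call:
{"api": "move_arm", "payload": {
  "increments": [0, 0, 0, 0.03, 0, 0.001, 0, 0, 0, 0, 0.06, 0, 0.001, 0, 0, 0, 0, 0.09, 0, 0.001, 0, 0, 0, 0, 0.113, 0, 0.001, 0, 0, 0, 0, 0.12, 0, 0.001, 0, 0, 0, 0, 0.12, 0, 0.001, 0]
}}

```text
time_s: 21.78
tcp_pos: [0.3438, 0.1813, 0.0322]
ee_rot: [[-0.003, -0.927, 0.375], [-0.007, 0.375, 0.927], [-1.0, 0.0, -0.008]]
wrist_force: [0.2, -0.0, 0.3]
gripper_width: 0.004
```

Run:
```python
from h import *
print(r.sense()['gripper_width'])
for th in np.linspace(.6,0.05,12):
    t,a=gp(th); print(round(th,2),end=' '); plan([*t,.033],a)
cv2.imwrite('pics/wrist14.png',r.capture('wrist')[:,:,::-1])
```

```text
0.003812264390097306
0.6 turn [-0.2 -0.4 -0. ] shift [-0.0008 -0.035   0.0014] rows 0.8 0.1
0.55 turn [-3.  -0.4 -0. ] shift [-0.0008 -0.0438  0.0006] rows 1.1 0.4
0.5 turn [-5.9 -0.4 -0. ] shift [-0.0008 -0.0526  0.0002] rows 1.3 0.8
0.45 turn [-8.7 -0.4 -0.1] shift [-0.0008 -0.0614  0.0003] rows 1.5 1.2
0.4 turn [-11.6  -0.4  -0.1] shift [-0.0008 -0.0702  0.0008] rows 1.7 1.6
0.35 turn [-14.5  -0.4  -0.1] shift [-0.0009 -0.079   0.0017] rows 1.9 2.0
0.3 turn [-17.3  -0.4  -0.1] shift [-0.0009 -0.0877  0.0031] rows 2.1 2.4
0.25 turn [-20.2  -0.4  -0.1] shift [-0.0009 -0.0963  0.0049] rows 2.3 2.8
0.2 turn [-23.1  -0.4  -0.1] shift [-0.0009 -0.1048  0.0072] rows 2.5 3.2
0.15 turn [-25.9  -0.4  -0.1] shift [-0.0009 -0.1132  0.0099] rows 2.7 3.6
0.1 turn [-28.8  -0.4  -0.1] shift [-0.001  -0.1215  0.0129] rows 2.9 4.0
0.05 turn [-31.7  -0.4  -0.1] shift [-0.001  -0.1296  0.0164] rows 3.1 4.4
```

View pics/wrist14.png

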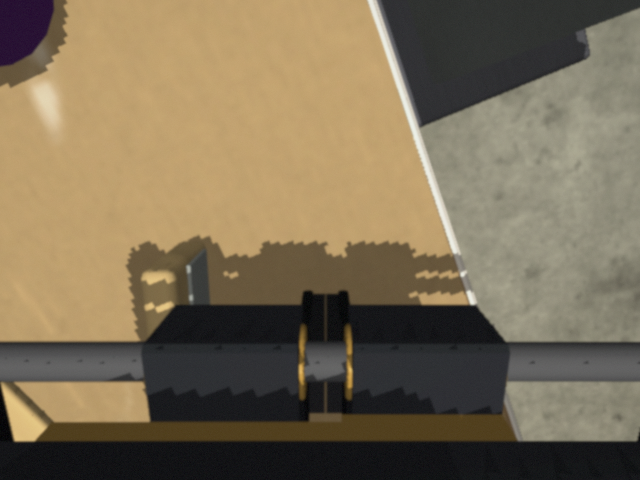

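The closed fingers are low beside the gate, whose end is at (190,280). I'll push it along its arc.

Call:
{"api": "move_arm", "payload": {
  "increments": [0, 0, 0, 0, -0.015, 0.001, 0, 0, 0, 0, 0, -0.025, 0.001, 0, 0, 0, 0, 0, -0.032, 0.001, 0, -1.5, 0, 0, 0, -0.038, 0.001, 0, -3, 0, 0, 0, -0.044, 0.0005, 0, -4.5, 0, 0, 0, -0.048, 0.0005, 0, -6, 0, 0, 0, -0.053, 0, 0, -8.7, 0, 0, 0, -0.061, 0, 0, -11.6, 0, 0, 0, -0.07, 0.001, 0, -14.5, 0, 0, 0, -0.079, 0.002, 0, -17.3, 0, 0, 0, -0.088, 0.003, 0, -20.2, 0, 0, 0, -0.096, 0.005, 0]
}}

```text
time_s: 22.83
tcp_pos: [0.4362, 0.1519, 0.0354]
ee_rot: [[0.002, -1.0, 0.028], [-0.001, 0.028, 1.0], [-1.0, -0.002, -0.001]]
wrist_force: [-0.6, 0.0, -0.2]
gripper_width: 0.004
```

Run:
```python
from h import *
for th in (.25,.2,.15,.1,.07,.05,.02,0,-.01):
    t,a=gp(th); print(round(th,2),end=' '); plan([*t,.033],a)
cv2.imwrite('pics/wrist15.png',r.capture('wrist')[:,:,::-1])
```

```text
0.25 turn [ 0.2 -0.   0.1] shift [ 0.0024  0.0012 -0.0021] rows 0.1 0.0
0.2 turn [-2.6 -0.   0.1] shift [ 0.0025 -0.0076 -0.003 ] rows 0.2 0.4
0.15 turn [-5.5 -0.   0.1] shift [ 0.0025 -0.0164 -0.0034] rows 0.4 0.8
0.1 turn [-8.4 -0.1  0.1] shift [ 0.0025 -0.0252 -0.0034] rows 0.6 1.2
0.07 turn [-10.1  -0.1   0.1] shift [ 0.0025 -0.0305 -0.0032] rows 0.7 1.4
0.05 turn [-11.2  -0.1   0.1] shift [ 0.0025 -0.034  -0.003 ] rows 0.8 1.6
0.02 turn [-13.   -0.1   0.1] shift [ 0.0025 -0.0392 -0.0025] rows 0.9 1.8
0 turn [-14.1  -0.1   0.1] shift [ 0.0025 -0.0427 -0.0021] rows 1.0 2.0
-0.01 turn [-14.7  -0.1   0.1] shift [ 0.0025 -0.0445 -0.0018] rows 1.1 2.1
```

View pics/wrist15.png

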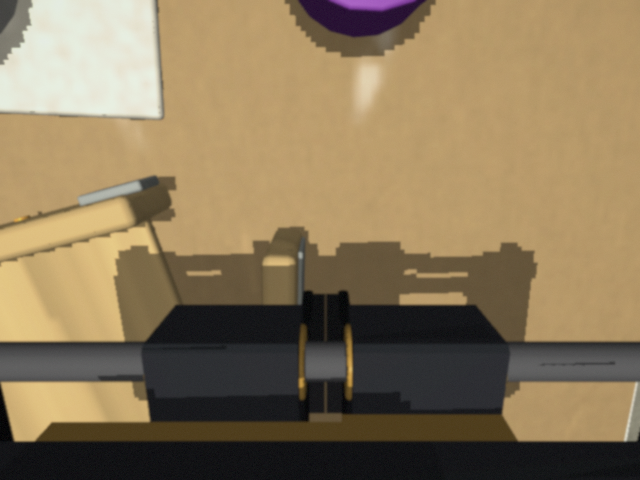

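The gate, ending at (280,265), is moving with the finger. Next I'll push to about 0.05 rad.

Call:
{"api": "move_arm", "payload": {
  "increments": [-1.3, 0, 0, 0.002, -0.004, -0.002, 0, -2.6, 0, 0, 0.002, -0.008, -0.003, 0, -4, 0, 0, 0.002, -0.012, -0.003, 0, -5.5, 0, 0, 0.002, -0.016, -0.003, 0, -7, 0, 0, 0.002, -0.021, -0.003, 0, -8.4, 0, 0, 0.002, -0.025, -0.003, 0, -10, 0, 0, 0.002, -0.03, -0.003, 0, -11.2, 0, 0, 0.002, -0.034, -0.003, 0, -11.2, 0, 0, 0.002, -0.034, -0.003, 0]
}}

```text
time_s: 23.63
tcp_pos: [0.4701, 0.1483, 0.0332]
ee_rot: [[0.003, -0.986, -0.164], [-0.001, -0.164, 0.986], [-1.0, -0.002, -0.001]]
wrist_force: [0.3, 0.6, 0.3]
gripper_width: 0.006
```

Run:
```python
from h import *
for th in (.05,.02,0,-.01,-.02):
    t,a=gp(th); print(round(th,2),end=' '); plan([*t,.033],a)
print(r.sense()['wrist_force'])
cv2.imwrite('pics/wrist16.png',r.capture('wrist')[:,:,::-1])
```

```text
0.05 turn [-0.2 -0.1  0.1] shift [ 0.0002  0.0001 -0.0004] rows 0.0 0.0
0.02 turn [-1.9 -0.1  0.1] shift [ 0.0002 -0.0052 -0.0009] rows 0.1 0.3
0 turn [-3.1 -0.1  0.1] shift [ 0.0002 -0.0087 -0.0012] rows 0.2 0.4
-0.01 turn [-3.6 -0.1  0.1] shift [ 0.0002 -0.0105 -0.0013] rows 0.3 0.5
-0.02 turn [-4.2 -0.1  0.1] shift [ 0.0002 -0.0122 -0.0014] rows 0.3 0.6
[0.29799545 0.64866587 0.32917089]
```

View pics/wrist16.png

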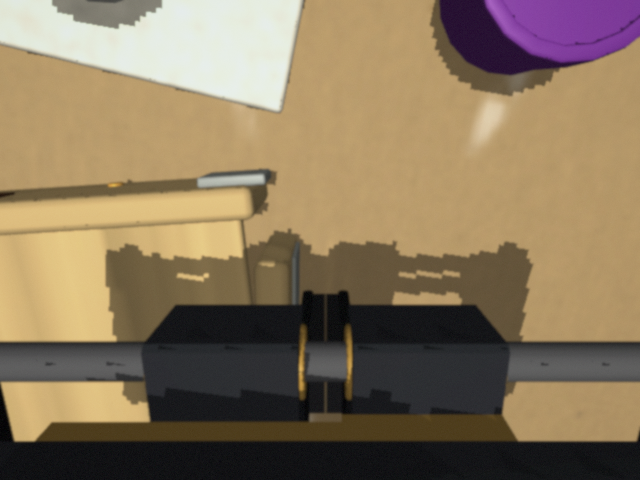

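The gate is still slightly ajar with no force on it. I'll push on slowly.

Call:
{"api": "move_arm", "payload": {
  "increments": [-1, 0, 0, 0, -0.003, 0, 0, -2, 0, 0, 0, -0.005, -0.001, 0, -2.5, 0, 0, 0, -0.007, -0.001, 0, -3, 0, 0, 0, -0.009, -0.001, 0, -3, 0, 0, 0, -0.0105, -0.001, 0, -3, 0, 0, 0, -0.0105, -0.001, 0]
}}

```text
time_s: 24.18
tcp_pos: [0.4775, 0.1479, 0.032]
ee_rot: [[-0.004, -0.976, -0.216], [-0.004, -0.216, 0.976], [-1.0, 0.005, -0.003]]
wrist_force: [-5.2, -0.2, 4.1]
gripper_width: 0.004
```

Run:
```python
from h import *
for i in range(3): print(np.round(r.sense()['wrist_force'],1)); im=r.capture('wrist')
for th in (0,-.02):
    t,a=gp(th); print(round(th,2),end=' '); plan([*t,.033],a)
cv2.imwrite('pics/wrist17.png',im[:,:,::-1])
```

```text
[-5.2 -0.2  4.1]
[-5.5  0.1  4.2]
[-4.9  0.   4.3]
0 turn [-0.  -0.2 -0.2] shift [-0.001  -0.0012  0.0005] rows 0.0 0.0
-0.02 turn [-1.2 -0.2 -0.2] shift [-0.001  -0.0047  0.0001] rows 0.1 0.2
```

View pics/wrist17.png

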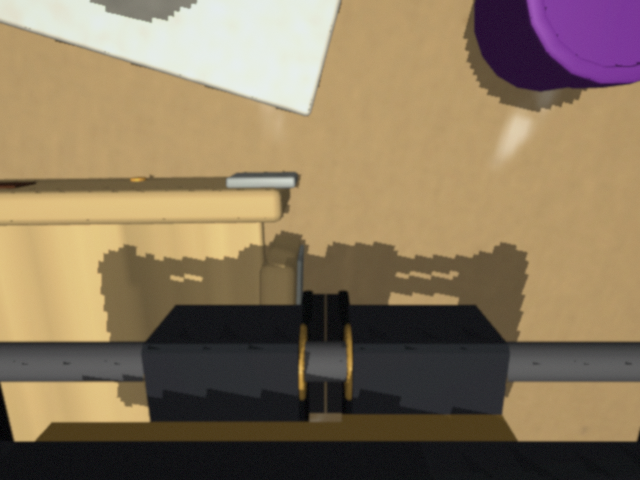

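There's now 5 N of resistance, either the ball or the stop. I'll push a little further.

Call:
{"api": "move_arm", "payload": {
  "increments": [0, 0, 0, 0, -0.001, 0, 0, 0, 0, 0, 0, -0.002, 0, 0, 0, 0, 0, 0, -0.003, 0, 0, 0, 0, 0, 0, -0.003, 0, 0, 0, 0, 0, 0, -0.003, 0, 0]
}}

```text
time_s: 24.75
tcp_pos: [0.481, 0.1484, 0.032]
ee_rot: [[-0.003, -0.976, -0.216], [-0.004, -0.216, 0.976], [-1.0, 0.003, -0.003]]
wrist_force: [-5.3, -0.8, 5.4]
gripper_width: 0.006
```

Run:
```python
from h import *
for i in range(3): print(np.round(r.sense()['wrist_force'],1)); im=r.capture('wrist')
for th in (0,-.02):
    t,a=gp(th); print(round(th,2),end=' '); plan([*t,.033],a)
cv2.imwrite('pics/wrist18.png',im[:,:,::-1])
```

```text
[-5.3 -0.8  5.4]
[-6.1 -1.4  5.4]
[-5.5 -0.6  4.9]
0 turn [-0.  -0.2 -0.2] shift [-0.001   0.0021  0.0006] rows 0.1 0.0
-0.02 turn [-1.2 -0.2 -0.2] shift [-0.001  -0.0014  0.0002] rows 0.0 0.2
```

View pics/wrist18.png

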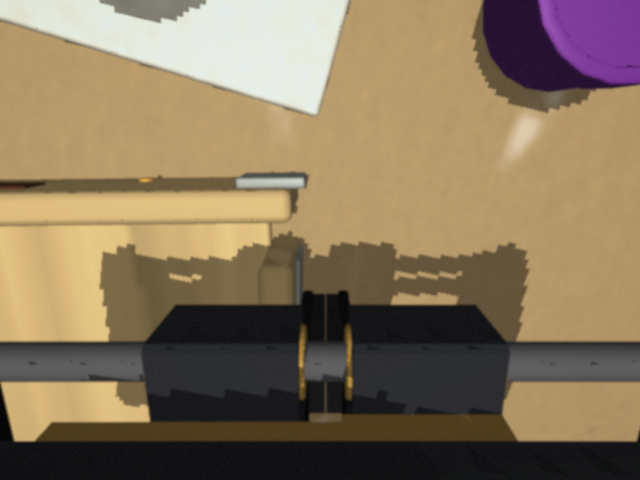

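The finger advanced 3.5 mm at almost constant force, so this is the ball resisting. I'll keep going.

Call:
{"api": "move_arm", "payload": {
  "increments": [0, 0, 0, 0, -0.001, 0, 0, 0, 0, 0, 0, -0.002, 0, 0, 0, 0, 0, 0, -0.003, 0, 0, 0, 0, 0, 0, -0.004, 0, 0, 0, 0, 0, 0, -0.004, 0, 0, 0, 0, 0, 0, -0.004, 0, 0]
}}

```text
time_s: 25.4
tcp_pos: [0.4867, 0.1503, 0.032]
ee_rot: [[0.001, -0.976, -0.216], [-0.002, -0.216, 0.976], [-1.0, -0.0, -0.002]]
wrist_force: [-1.2, -1.1, -0.4]
gripper_width: 0.007
```

Run:
```python
from h import *
for i in range(3): print(np.round(r.sense()['wrist_force'],1)); im=r.capture('wrist')
for th in (0,-.02):
    t,a=gp(th); print(round(th,2),end=' '); plan([*t,.033],a)
cv2.imwrite('pics/wrist19.png',im[:,:,::-1])
```

```text
[-1.2 -1.1 -0.4]
[-0.7 -0.1  0.8]
[-0.5 -0.6  0.8]
0 turn [-0.  -0.1  0. ] shift [-0.0009  0.008  -0.0001] rows 0.2 0.0
-0.02 turn [-1.1 -0.1  0. ] shift [-0.0009  0.0045 -0.0005] rows 0.1 0.2
```

View pics/wrist19.png

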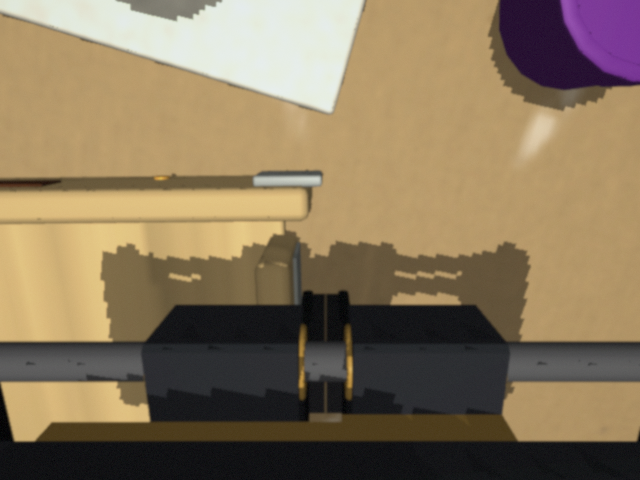

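The force dropped, so the gate is past the ball. I'll press on to the hard stop to confirm.

Call:
{"api": "move_arm", "payload": {
  "increments": [0, 0, 0, 0, -0.001, 0, 0, 0, 0, 0, 0, -0.002, 0, 0, 0, 0, 0, 0, -0.003, 0, 0, 0, 0, 0, 0, -0.003, 0, 0, 0, 0, 0, 0, -0.003, 0, 0]
}}

```text
time_s: 25.97
tcp_pos: [0.4869, 0.1502, 0.0318]
ee_rot: [[-0.004, -0.976, -0.216], [-0.004, -0.216, 0.976], [-1.0, 0.005, -0.003]]
wrist_force: [-8.2, 1.0, 3.8]
gripper_width: 0.003
```

Run:
```python
from h import *
for i in range(3): print(np.round(r.sense()['wrist_force'],1)); im=r.capture('wrist')
for th in (0,-.02):
    t,a=gp(th); print(round(th,2),end=' '); plan([*t,.033],a)
cv2.imwrite('pics/wrist20.png',im[:,:,::-1])
```

```text
[-8.2  1.   3.8]
[-7.9  1.6  4.3]
[-8.6  1.1  4.5]
0 turn [-0.  -0.2 -0.3] shift [-0.0011  0.0082  0.0002] rows 0.2 0.0
-0.02 turn [-1.2 -0.2 -0.3] shift [-0.0011  0.0047 -0.0002] rows 0.1 0.2
```

View pics/wrist20.png

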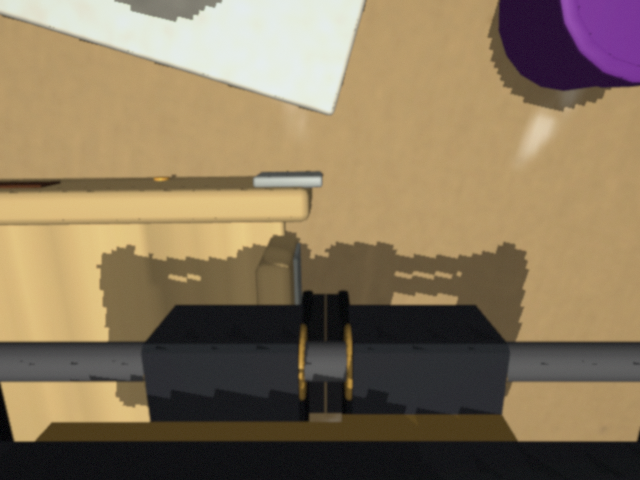

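The position didn't change while the force rose to 8 N, so that is the hard stop. I'll back off, rise and inspect.

Call:
{"api": "move_arm", "payload": {
  "increments": [0, 0, 0, 0, 0.015, 0, 0, 0, 0, 0, 0, 0.035, 0, 0, 0, 0, 0, 0, 0.05, 0, 0, 0, 0, 0, -0.03, 0.05, 0, 0, 0, 0, 0, -0.07, 0.05, -0.03, 0, 0, 0, 0, -0.11, 0.05, -0.07, 0, 0, 0, 0, -0.15, 0.05, -0.11, 0, 0, 0, 0, -0.17, 0.05, -0.15, 0, 0, 0, 0, -0.17, 0.05, -0.19, 0, 0, 0, 0, -0.17, 0.05, -0.22, 0, 0, 0, 0, -0.17, 0.05, -0.25, 0, 0, 0, 0, -0.17, 0.05, -0.25, 0]
}}

```text
time_s: 27.12
tcp_pos: [0.4965, -0.1079, 0.2043]
ee_rot: [[0.005, -0.977, -0.212], [-0.003, -0.212, 0.977], [-1.0, -0.005, -0.004]]
wrist_force: [0.0, 0.4, 0.1]
gripper_width: 0.004
```

Run:
```python
from h import *
im=r.capture('top'); cv2.imwrite('pics/top21.png',im[:,:,::-1])
cv2.imwrite('pics/c21.png',cv2.resize(im[130:320,80:340],None,fx=3,fy=3,interpolation=cv2.INTER_CUBIC)[:,:,::-1])
cv2.imwrite('pics/scene21.png',r.capture('scene')[:,:,::-1]); print(state()[0])
```

```text
[ 0.49539086 -0.10568215  0.20300798]
```

View pics/c21.png

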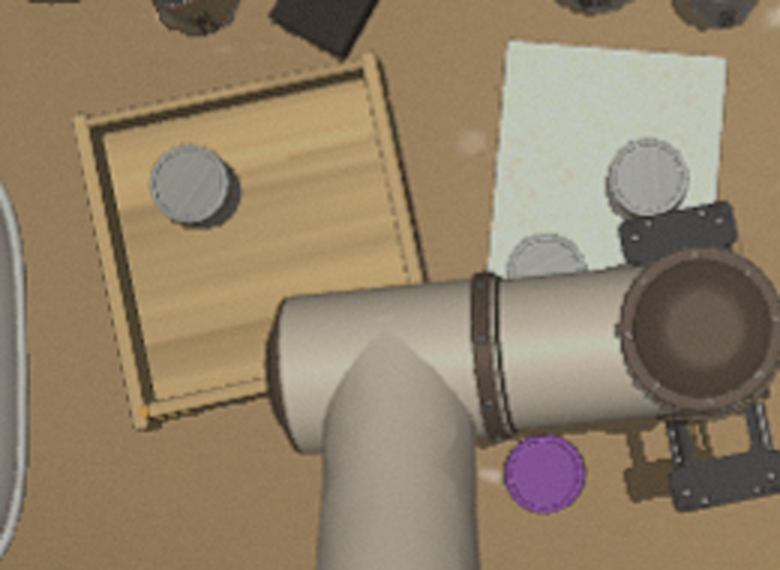

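View pics/scene21.png

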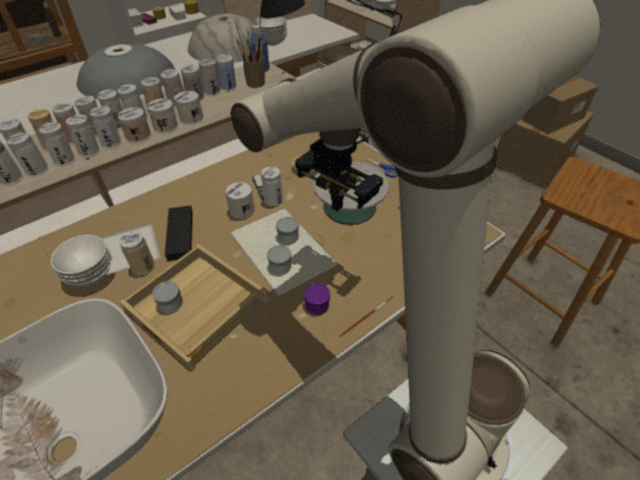

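View pics/top21.png

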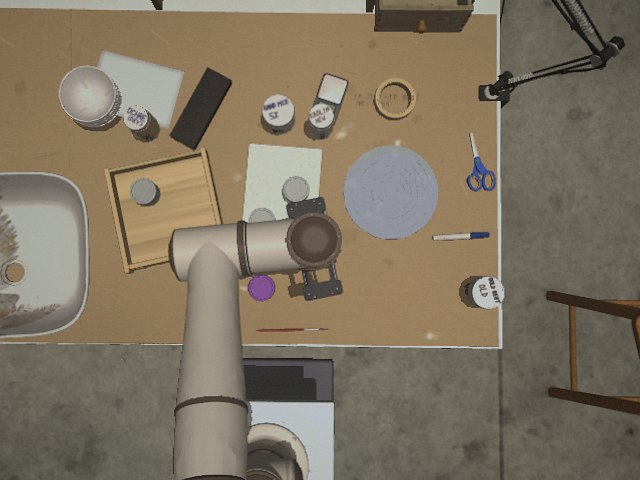

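The gate looks flush at its hinge end, around (150,262), and in the scene view. I'll move the arm aside for one last clear top view.

Call:
{"api": "move_arm", "payload": {
  "increments": [0, 0, 0, 0, 0.03, -0.04, 0, 0, 0, 0, 0, 0.06, -0.08, 0, 0, 0, 0, 0, 0.08, -0.12, 0, 0, 0, 0, 0, 0.08, -0.16, 0, 0, 0, 0, 0, 0.08, -0.2, 0, 0, 0, 0, 0, 0.08, -0.22, 0, 0, 0, 0, 0, 0.08, -0.22, 0, 0, 0, 0, 0, 0.08, -0.22, 0]
}}

```text
time_s: 27.88
tcp_pos: [0.4644, -0.3362, 0.2023]
ee_rot: [[-0.0, -0.977, -0.215], [-0.002, -0.215, 0.977], [-1.0, 0.001, -0.002]]
wrist_force: [-0.3, 0.9, -0.5]
gripper_width: 0.004
```

Run:
```python
from h import *
im=r.capture('top'); cv2.imwrite('pics/top22.png',im[:,:,::-1])
cv2.imwrite('pics/c22.png',cv2.resize(im[130:320,80:340],None,fx=3,fy=3,interpolation=cv2.INTER_CUBIC)[:,:,::-1])
s=r.sense(); print(s['tcp_pos'],s['time_s'],s['wrist_force'])
```

```text
[ 0.46414091 -0.33510994  0.20248374] 27.9333 [ 0.79558928  0.58124292 -0.37340668]
```

View pics/c22.png

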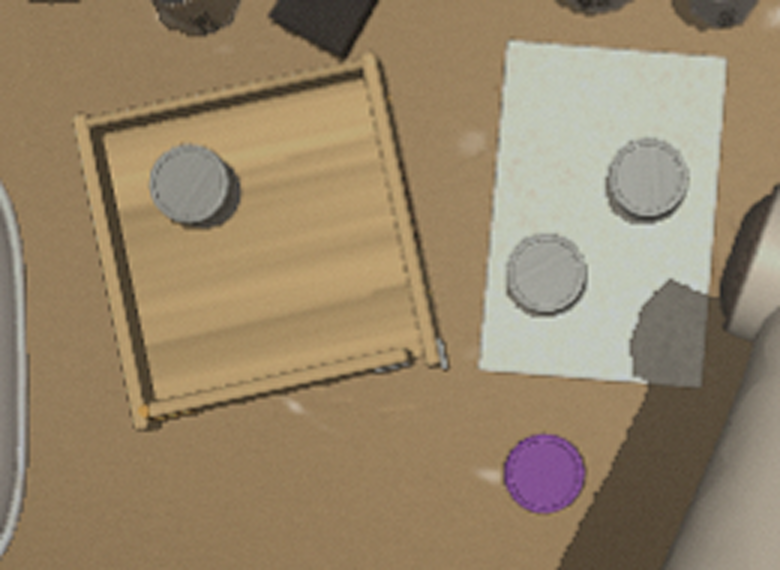

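The gate runs from (147,412) to (408,356), parallel to the back wall to about 0.8°, and all three tins stand in place. One numeric check, then I hand in.

Run:
```python
from h import *
o=np.array([80,130])
g=cast('top',np.array([[148,411],[408,356]])/3+o,.054); d=g[1]-g[0]; print('gate',g.round(3),np.radians(-77.5)-np.arctan2(d[1],d[0]))
w=cast('top',np.array([[82,118],[372,60]])/3+o,.042); d=w[1]-w[0]; print('back',np.degrees(np.arctan2(d[1],d[0])))
for uv,z,c,a in (((189,186),.058,(.6,.244),12.5),((546,274),.056,(.6315,-.024),-3.4),((648,178),.056,(.6315,-.024),-3.4)):
    x=cast('top',np.array([uv])/3+o,z)[0]; e=x[:2]-c; a=np.radians(a); print(x.round(3),round(e@[np.cos(a),np.sin(a)],3),round(e@[-np.sin(a),np.cos(a)],3))
```

```text
gate [[0.464 0.321 0.054]
 [0.509 0.122 0.054]] -0.0033316231632987137
back -77.71155857593054
[0.639 0.294 0.058] 0.049 0.04
[0.574 0.015 0.056] -0.06 0.036
[ 0.651 -0.063  0.056] 0.021 -0.038
```

```bash
python3 -c "
from station import r
print(r.finish_job())"
```

```text
the job is handed in; nothing more can be done
None
```

All three tins present were weighed and sorted, the gate is shut on its catch, and the job is handed in at about 28 s of robot time. The hand-in reports no verdict.

| Tin (by starting place) | Weight (lifted) | Where it stands | Position there |
|---|---|---|---|
| Right | about 420 g | carrier | x +49 mm, y +40 mm |
| Middle | about 215 g | board | x -60 mm, y +36 mm |
| Left | about 110 g | board | x +21 mm, y -38 mm |

- **Gate:** the resistance rose to about 5 N, then dropped as the ball snapped. The gate then met the hard stop at about 8 N without moving further. From the top view its angle is about 0.00 rad, measured with the fingers clear.
- **Tins:** the last top view shows all three standing in place. The carrier tin was knocked about 50 mm while the arm was away; it stayed upright and inside the limits, so I left it.
- **Jar and pen:** I never touched them, and they are still in place in the pictures.
- **Disagreement:** the wrist camera and the top camera differed by about 5 mm on the first tin (14 mm for a partly hidden one behind it). It did not affect any grasp.

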